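Hang the gap gauges on the hook, largest first

ROBOT

A 7-joint arm with a two-finger parallel gripper is mounted at the origin on the work surface. World frame = base frame: x ahead of the robot, y to its left, z up, the work surface at z = 0. Lengths are in m, angles in rad, forces in N, time in s.
With the tool pointing down it reaches from about 0.4 to 0.85 m from the base axis. Payload 10.4 kg.
Tool frame: the origin (TCP) lies on the front face of the gripper's body, between the roots of the fingers; the fingertips stand 73 mm ahead of it and the grasp point (between the pads) lies 54 mm ahead of it; x points along the fingers, y is the direction in which the jaws open and shut, and the axes are right-handed (so a half turn about x gives the same grasp; the last joint's range is limited). The gripper opens to 85 mm and grips with 20 to 120 N. Pads are 22 mm wide; open, the fingers measure 114 mm over their backs; the gripper's body (76 mm by 85 mm) begins 54 mm behind the grasp point. The pads swing forward as they close: fully open they stand 13 mm farther back than shut.
Start: joints at [-1.177, 0.332, -0.065, 1.46, 0.022, 1.35, -0.088], TCP at [0.253, 0.572, 0.304] pointing down, gripper open.
Joint ranges: [-2.6, 2.6], [-0.5, 2.12], [-1.47, 1.34], [0.16, 2.42], [-1.27, 4.41], [0.06, 2.06], [-2.6, 2.6]. Speed limits (rad/s): [2.22, 2.22, 2.79, 2.79, 3.14, 3.14, 3.14].

INTERFACE

Orientations are given as a unit quaternion [x, y, z, w].
In Python, from workcell import manip gives the robot as it stands. The module is installed in compiled form; this text tells all that it offers.
- The arm moves only by the tool arm_command, never from a script. Its argument "moves" is a list that holds one entry, the list of rows, each a list of 5 numbers: the closure, from 0 (fully open) to 1 (shut), then the shift along the tool's x, y, z in units of 25 mm (1.0 is 25 mm), then the turn about the tool's x in degrees. A call has 1 to 12 rows; each row shifts and turns the commanded pose from where the row before left it, along the tool's axes as they then stand; what a row does not reach is not made up. A row lasts 1/12 s, in which the tool goes at most 41.7 mm and 7.16 degrees, less where a joint would pass 70% of its speed; a pose out of reach is approached as far as the arm can. A call is refused whole if a number of a shift passes 1 or a number of a turn 7.16, either way. A call with a gripper value outside its range is refused whole. The fingers move at their own pace and stop on an object; "force" is the grip in N (left out, the last holds). Time passes only in rows, so rows that do not move let the fingers close. It gives the time, the measured TCP pose, the force and the opening at its end, in the units of the state.
- manip.get_obs(): the state, without advancing time (a new reading comes with each control period).
- manip.camera(name): name is "scene" or "side" or "wrist"; returns the picture (384x512x3 uint8, red, green, blue); there is no depth.
- manip.camera_info(name): a dict with "vfov" (degrees; the focal length in pixels is half the picture's height over the tangent of half this angle, whatever the lens; pixels are square), "cx", "cy" (the principal point, pixels), "dist_coeffs" ([k1, k2, p1, p2, k3] as OpenCV has them; the pictures are not rectified), "pose" (4x4, takes a point from camera to world coordinates). Camera axes: x right, y down, z forward; pixel columns grow to the right and rows downward; lengths in m; the calibration is good to about 2 mm. A picture is of the moment at which its call begins: read the wrist's pose just before it. camera_info takes no time and is no camera call; for the wrist camera it gives the pose at the moment of the call.
- manip.hand_in(): hands the job in, once; it reports no verdict.
Trained networks look in the newest picture that a camera, given by its name, has taken for a name from the list of things; names that differ only in an ending like _2 or _b are one class to them, and where a whole thing is asked for, a point or a joint stands for the part that bears it (a point fixed in the world has none). Each returns a list of dicts, best first, with "confidence" (0 to 1); they miss things now and then, are a little off and sometimes report something else, mostly with a low value. They report only what shows in the picture. A call takes as long as a camera call. They do not tell look-alikes from the thing itself.
- manip.regions_of(query, camera): "mask" (384x512 bool, what is visible of it) and "rect" ([left, top, right, bottom] in pixels, round what is visible of it).
- manip.pinpoint(query, camera): "pixel" ([row, column] in pixels: a listed point, or the origin of a listed thing).
The state is a dict: "clock": time; "joint_pos": joint angles; "joint_velocities": joint speeds; "tau": joint torques, N m; "position": TCP position; "ee_rot": TCP orientation; "ft_force": force on the tool from outside, world axes, zero at the start; "torque": the same for the moment, N m; "grip_width": opening from 0.0 (shut) to 1.0 (fully open).
Only numpy, scipy, OpenCV 4.12 (cv2) and the standard library are available. Lean on these libraries where they do the work, as an engineer would, in place of code of your own. Each camera call takes 0.05 s, during which the arm holds its last target.

TASK

Hang the three gap gauges from the rack on the stand's hook by their eyes, one after another: the largest first, then the medium, then the smallest. Slide each one back along the bar until it meets the back-stop or the gauge before it, press it home there for a moment with about 12 to 15 N (a mere touch does not count, over 25 N is too much), then let it go without dropping it. Leave all three hanging still and upright, packed together with no gaps, and do not disturb the round block, the hammer or the blue bin.

Things in the scene. Friction and masses are not known exactly. Their poses are not given: they have to be found in the camera images.
- hook_root (a point): point on the hook bar's axis where the bar leaves the face of the post, 170 mm above the bench; +x along the bar into the post, z up. Round bar, 12 mm diameter, level along -x for 100 mm, then a thinner up-turned nose; it gives about 1 mm down per 8 N. A round back-stop, 30 mm diameter, is clamped on it: its rubber-buffered face is 8 to 20 mm from here (not measured) and gives 1 mm per 5 N.
- hook_nose (a point): centre of the rounded end of the hook's up-turned nose: 118 mm from hook_root along -x and 11 mm above the bar axis; the nose has 4 mm radius, so its top is 15 mm above the bar axis. Axes as hook_root.
- stand: the grey bolted-down hook stand with base plate (170 x 140 x 12 mm), post (36 mm broad, 202 mm high) and hook; origin under its base, 35 mm along -x from hook_root and 170 mm below it; axes as hook_root. The base plate reaches from 95 mm in front of the origin (-x) to 75 mm behind.
- large_gauge: large gauge: flat steel upside-down U plate 8 mm thick (along its x), 104 mm wide (y), 80 mm high, mouth 60 mm wide, open below; about 360 g, 154 mm high in all with the eye block and grip tab on top. Origin at the centre of its foot, z up. Stands upright in one of the rack's slots, in any order. Same from both sides.
- large_gauge_seat (a point): middle of the eye's ceiling, 114 mm above the foot; axes as the gauge. Eye: 15 mm wide, 30 mm high, right through along x. Eye block: 24 mm (x) x 31 mm (y), top 10 mm above here; grip tab on it: 12 mm (x) x 18 mm (y), top 40 mm above here. Home: 6 mm above the bar axis, its block touching the back-stop.
- medium_gauge: medium gauge: flat steel upside-down U plate 8 mm thick (along its x), 82 mm wide (y), 66 mm high, mouth 44 mm wide, open below; about 280 g, 140 mm high in all with the eye block and grip tab on top. Origin at the centre of its foot, z up. Stands upright in one of the rack's slots, in any order. Same from both sides.
- medium_gauge_seat (a point): middle of the eye's ceiling, 100 mm above the foot; axes as the gauge. Eye: 15 mm wide, 30 mm high, right through along x. Eye block: 24 mm (x) x 31 mm (y), top 10 mm above here; grip tab on it: 12 mm (x) x 18 mm (y), top 40 mm above here. Home: 6 mm above the bar axis, its block touching the block of the large gauge (24 mm behind).
- small_gauge: small gauge: flat steel upside-down U plate 8 mm thick (along its x), 60 mm wide (y), 52 mm high, mouth 28 mm wide, open below; about 200 g, 126 mm high in all with the eye block and grip tab on top. Origin at the centre of its foot, z up. Stands upright in one of the rack's slots, in any order. Same from both sides.
- small_gauge_seat (a point): middle of the eye's ceiling, 86 mm above the foot; axes as the gauge. Eye: 15 mm wide, 30 mm high, right through along x. Eye block: 24 mm (x) x 31 mm (y), top 10 mm above here; grip tab on it: 12 mm (x) x 18 mm (y), top 40 mm above here. Home: 6 mm above the bar axis, its block touching the block of the medium gauge (24 mm behind).
- rack: wooden slotted rack fixed to the bench, 200 x 130 mm; origin under its centre; its slots run along its y and are 70 mm apart along its x (at -70, 0 and 70 mm). Each slot is 10.4 mm wide; its floor, on which a gauge stands, is 8 mm and its wall tops 24 mm above the bench.
- round_block: bystander: loose dark steel round block, 56 mm diameter, 45 mm high, origin under its centre
- hammer: bystander: loose hammer lying flat, handle towards its -x
- blue_bin: bystander: loose open blue plastic bin 150 x 200 x 70 mm, origin under its centre
Mind the look-alikes: they are no part of the job. Leave any orange, red or turquoise look-alike of the medium_gauge alone.

How it is judged:
By the outcome, as a careful person would: the job done as asked, in the order asked, and still so for the second after the job is handed in, with the robot touching nothing.
It also fails if it takes over 72 s, if anything falls off the work surface, if the arm or the gripper's body presses on something with over 40 N, if the wrist force passes 120 N, or if a joint passes its speed limit or range.

## Working session

There is one attempt and no reset: what is moved stays moved. The work goes in short steps, Python scripts to look and compute and a tool call to move; the robot and the scene stay as the last step left them, time stands still between calls to the robot, and variables do not carry over. Pictures are saved under pics/ and viewed, and the job is handed in when it is done.

Besides the shell and the picture viewer there is one more tool, called after "Request:" as a command line: name --argument value ..., lists and objects as JSON in quotes. arm_command: Moves the arm, as the interface text tells. Its arguments: {"type":"object","properties":{"moves":{"type":"array","items":{"type":"array","items":{"type":"array","items":{"type":"number"}}}},"force":{"type":"number"}},"required":["moves"]}

```bash
mkdir -p pics; cat > h.py <<'E'
import numpy as np, cv2
from workcell import manip
from scipy.spatial.transform import Rotation as R
def cam(name,fn=None):
    info=manip.camera_info(name); im=manip.camera(name)
    if fn: cv2.imwrite('pics/'+fn,cv2.cvtColor(im,cv2.COLOR_RGB2BGR))
    return im,info
def K(info):
    f=192/np.tan(np.radians(info['vfov'])/2)
    return np.array([[f,0,info['cx']],[0,f,info['cy']],[0,0,1.]])
def ray(info,px): # px col,row
    u=cv2.undistortPoints(np.array([[px]],float),K(info),np.array(info['dist_coeffs'],float))[0,0]
    T=np.array(info['pose']); d=T[:3,:3]@np.array([u[0],u[1],1]); return T[:3,3],d/np.linalg.norm(d)
def proj(info,P):
    T=np.array(info['pose']); Ti=np.linalg.inv(T)
    r,_=cv2.Rodrigues(Ti[:3,:3]); p,_=cv2.projectPoints(np.array(P,float).reshape(-1,1,3),r,Ti[:3,3],K(info),np.array(info['dist_coeffs'],float)); return p[:,0]
def onz(info,px,z):
    o,d=ray(info,px); return o+d*(z-o[2])/d[2]
def tri(rays):
    A=0;b=0
    for o,d in rays:
        M=np.eye(3)-np.outer(d,d); A=A+M; b=b+M@o
    p=np.linalg.solve(A,b); return p,[np.linalg.norm((np.eye(3)-np.outer(d,d))@(p-o)) for o,d in rays]
E
python3 - <<'E'
from h import *
np.set_printoptions(precision=4,suppress=True)
for n in ['scene','side','wrist']:
    im,i=cam(n,n+'0.png'); print(n,{k:(np.array(v)) for k,v in i.items()})
    for q in ['hook_root','hook_nose','large_gauge_seat','medium_gauge_seat','small_gauge_seat','rack','stand','round_block','hammer','blue_bin']:
        print(q,[(np.round(d['pixel'],1),round(d['confidence'],2)) for d in manip.pinpoint(q,n)][:4])
o=manip.get_obs(); print(o)
E
```

```text
scene {'vfov': array(57.1396), 'cx': array(252.7515), 'cy': array(189.8846), 'dist_coeffs': array([-0.1046,  0.    ,  0.    ,  0.    ,  0.    ]), 'pose': array([[-0.4689,  0.7403, -0.4816,  1.016 ],
       [ 0.8832,  0.3881, -0.2633,  0.3582],
       [-0.008 , -0.5489, -0.8359,  0.8829],
       [ 0.    ,  0.    ,  0.    ,  1.    ]])}
hook_root [(array([154.5, 137.1]), 0.62)]
hook_nose [(array([119.1, 163.4]), 0.65), (array([154.5, 134.1]), 0.17)]
large_gauge_seat [(array([215.1, 271.2]), 0.62)]
medium_gauge_seat [(array([175.5, 285. ]), 0.92), (array([121.4, 239.9]), 0.74), (array([182. , 354.3]), 0.62), (array([150.9, 320.7]), 0.59)]
small_gauge_seat [(array([197. , 275.9]), 0.82)]
rack [(array([212.3, 277.7]), 0.81), (array([121.8, 162.2]), 0.46)]
stand [(array([181.2, 158.7]), 0.64)]
round_block [(array([152.9, 268.4]), 0.76)]
hammer [(array([250.7, 184.8]), 0.67), (array([154.8, 137.1]), 0.28)]
blue_bin [(array([291.9, 357.3]), 0.66)]
side {'vfov': array(49.968), 'cx': array(255.7005), 'cy': array(196.4591), 'dist_coeffs': array([-0.1283,  0.    ,  0.    ,  0.    ,  0.    ]), 'po
[... 1055 characters left out ...]
,
       [ 0.    ,  0.    ,  0.    ,  1.    ]])}
hook_root []
hook_nose []
large_gauge_seat []
medium_gauge_seat []
small_gauge_seat []
rack []
stand []
round_block []
hammer []
blue_bin []
{'clock': 1.65, 'joint_pos': array([-1.1766,  0.3322, -0.0647,  1.4601,  0.0216,  1.3499, -0.0885]), 'joint_velocities': array([-0.0005,  0.0009, -0.0002, -0.0006,  0.001 ,  0.0011,  0.0002]), 'tau': array([ -0.0002, -62.5207,   0.0492, -39.1836,   0.0165,   0.0015,
        -0.    ]), 'position': array([0.253 , 0.5715, 0.3039]), 'ee_rot': array([ 0.1463,  0.6918, -0.1463,  0.6918]), 'ft_force': array([-0.2749, -0.2109,  0.181 ]), 'torque': array([0.0406, 0.0065, 0.0141]), 'grip_width': 0.9996631201300711}
```

View pics/scene0.png

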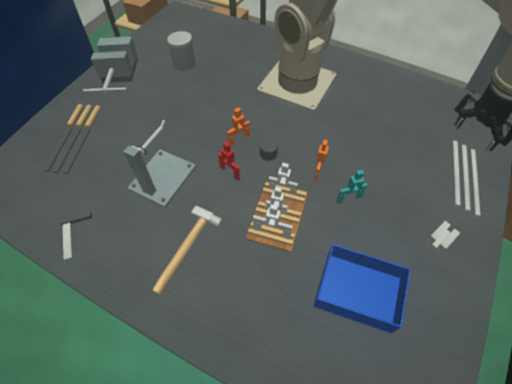

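View pics/side0.png

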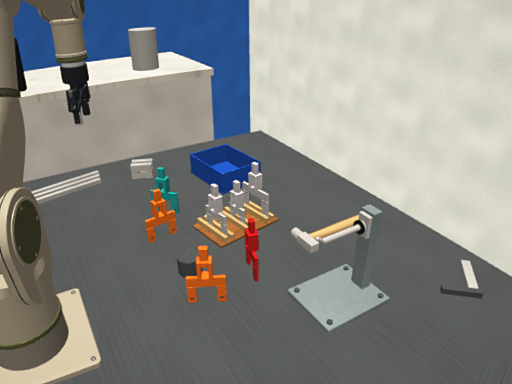

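Scene view: the stand is at about (155,175), with the hook pointing to (163,123). The rack is at (277,212) with three grey gauges. The coloured look-alikes stand around it. Next I'll enlarge both views.

```bash
python3 - <<'E'
import cv2
a=cv2.imread('pics/scene0.png'); b=cv2.imread('pics/side0.png')
def c(im,x0,y0,x1,y1,s,f): cv2.imwrite('pics/'+f,cv2.resize(im[y0:y1,x0:x1],None,fx=s,fy=s,interpolation=cv2.INTER_CUBIC))
c(a,110,110,210,210,6,'s_stand.png');c(a,235,150,335,250,6,'s_rack.png')
c(b,280,190,400,335,4,'d_stand.png');c(b,180,150,300,250,6,'d_rack.png')
E
```

```text
(no output)
```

View pics/s_stand.png

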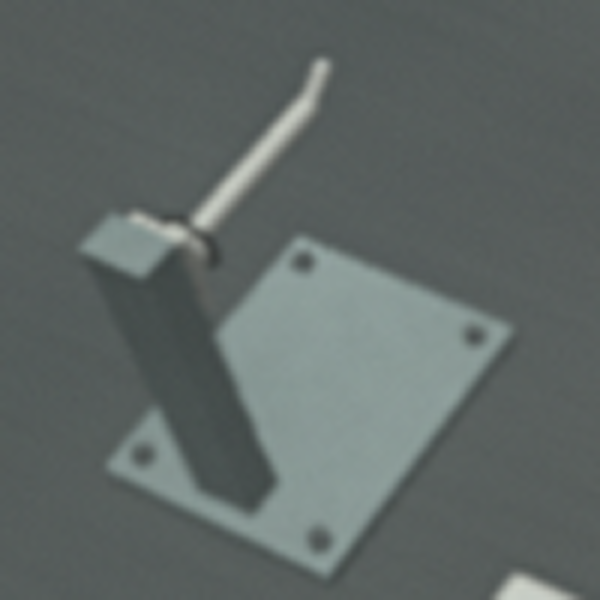

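View pics/s_rack.png

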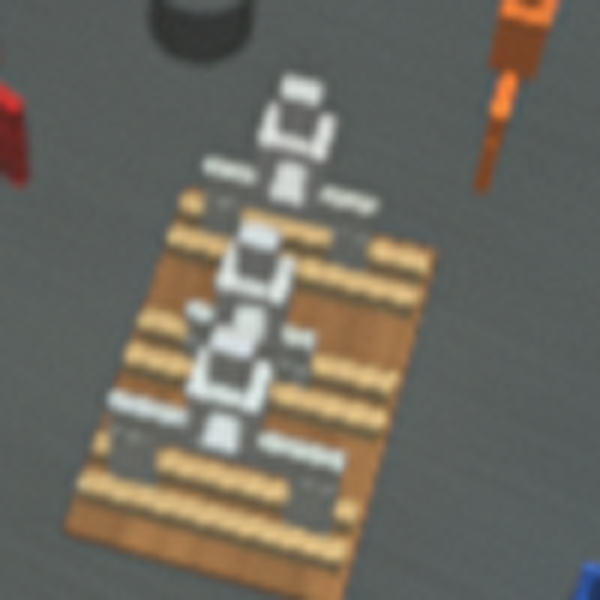

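View pics/d_stand.png

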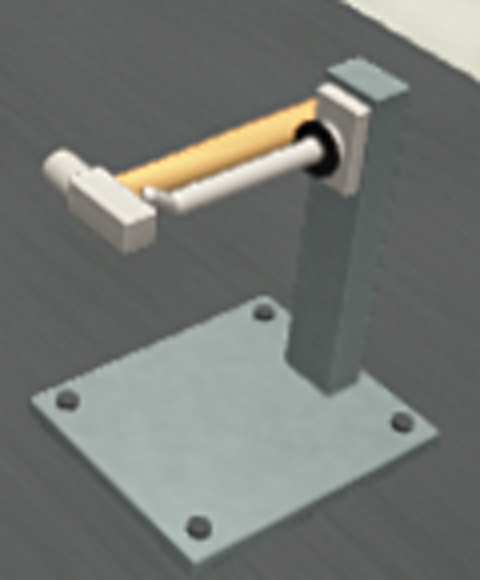

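View pics/d_rack.png

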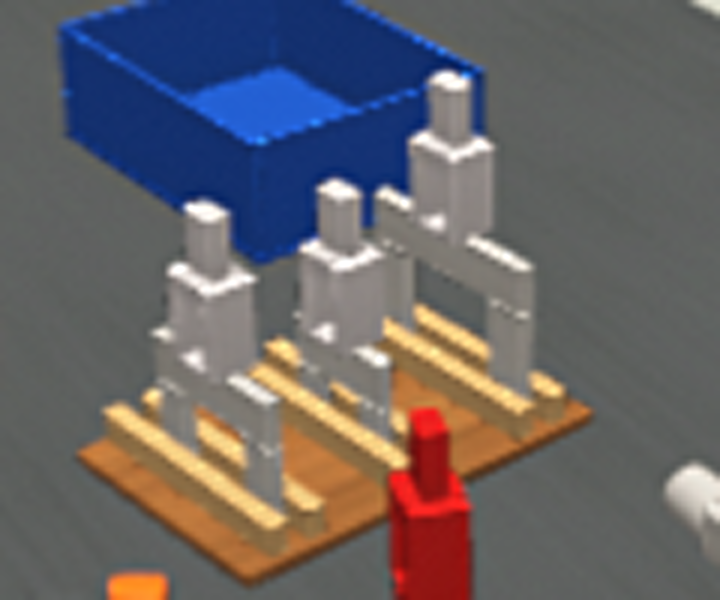

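```bash
cat > fit.py <<'E'
from h import *
from scipy.optimize import least_squares
import pickle
S=manip.camera_info('scene'); D=manip.camera_info('side')
def up(p,s,o): return (np.array(p,float)+.5)/s-.5+np.array(o)
def fit(obs,x0):
    def res(x):
        r=R.from_euler('z',x[2]).as_matrix(); out=[]
        for i,loc,px in obs:
            P=r@np.array(loc,float)+[x[0],x[1],0]; out.append(proj(i,P)[0]-px)
        return np.ravel(out)
    s=least_squares(res,x0); return s.x,res(s.x).reshape(-1,2)
def box(x0,x1,y0,y1,z0,z1):
    c=[(x,y,z) for x in(x0,x1) for y in (y0,y1) for z in(z0,z1)]
    e=[(a,b) for a in range(8) for b in range(a) if bin(a^b).count('1')==1]
    return [(c[a],c[b]) for a,b in e]
def gauge(W,H,M):
    L=box(-.004,.004,-W/2,W/2,0,H) if 0 else []
    h=H
    L+=box(-.004,.004,-W/2,-M/2,0,h)+box(-.004,.004,M/2,W/2,0,h)
    seat=H+.034
    L+=box(-.012,.012,-.0155,.0155,H,seat+.01)+box(-.006,.006,-.009,.009,seat+.01,seat+.04)
    return L
STAND=box(-.095,.075,-.07,.07,0,.012)+[((.035,0,.17),(-.065,0,.17)),((-.065,0,.17),(-.083,0,.181))]+box(.035,.071,-.018,.018,.012,.202)
RACK=box(-.1,.1,-.065,.065,0,.008)
def draw(im,info,lines,pose,z=0,col=(0,255,0)):
    r=R.from_euler('z',pose[2]).as_matrix()
    for a,b in lines:
        p=[proj(info,r@np.array(q)+[pose[0],pose[1],z])[0] for q in (a,b)]
        cv2.line(im,*[tuple(int(v) for v in (q*4+1.5)) for q in p],col,1,cv2.LINE_AA)
G={'large':(.104,.080,.060),'medium':(.082,.066,.044),'small':(.060,.052,.028)}
E
python3 - <<'E'
from fit import *
np.set_printoptions(precision=4,suppress=True)
so=(110,110); do=(280,190)
obs=[(S,(-.095,.07,.012),up((514,327),6,so)),(S,(-.095,-.07,.012),up((300,237),6,so)),(S,(.075,.07,.012),up((328,578),6,so)),(S,(.075,-.07,.012),up((107,465),6,so)),
(D,(-.095,.07,.012),up((32,400),4,do)),(D,(-.095,-.07,.012),up((196,565),4,do)),(D,(.075,.07,.012),up((263,296),4,do)),(D,(.075,-.07,.012),up((438,432),4,do)),
(S,(-.083,0,.181),up((322,64),6,so)),(D,(-.083,0,.181),up((150,195),4,do))]
xs,r=fit(obs,[.6,-.3,-.5]); print('stand',xs,'\n',r)
so=(235,150); do=(180,150)
obs=[(S,(.1,.065,.008),up((345,600),6,so)),(S,(.1,-.065,.008),up((68,528),6,so)),(S,(-.1,-.065,.008),up((188,190),6,so)),(S,(-.1,.065,.008),up((435,245),6,so)),
(D,(-.1,.065,.008),up((80,455),6,do)),(D,(-.1,-.065,.008),up((250,580),6,do)),(D,(.1,-.065,.008),up((592,410),6,do))]
xr,r=fit(obs,[.6,0,0]); print('rack',xr,'\n',r)
pickle.dump((xs,xr),open('fit.pkl','wb'))
for n,i,b in (('scene',S,(110,110,330,260)),('side',D,(180,150,400,340))):
    im=cv2.resize(cv2.imread(f'pics/{n}0.png'),None,fx=4,fy=4,interpolation=cv2.INTER_CUBIC)
    draw(im,i,STAND,xs); draw(im,i,RACK,xr)
    for g,dx in (('medium',-.07),('small',0),('large',.07)):
        c,s=np.cos(xr[2]),np.sin(xr[2])
        draw(im,i,gauge(*G[g]),(xr[0]+dx*c,xr[1]+dx*s,xr[2]),.008,(255,0,255))
    im=im[b[1]*4:b[3]*4,b[0]*4:b[2]*4]; print(im.shape)
    cv2.imwrite(f'pics/ov_{n}.png',cv2.resize(im,(int(im.shape[1]*.9),int(im.shape[0]*.9)))[:600])
E
```

```text
stand [ 0.6082 -0.1879  0.0164] 
 [[ 0.2801  0.0205]
 [-0.4252 -0.2676]
 [ 0.158   0.0255]
 [-0.7283  0.7682]
 [-1.0789 -0.004 ]
 [-0.3194 -0.0476]
 [ 0.2298 -0.1335]
 [ 0.6094  0.1305]
 [ 0.1912  0.9285]
 [-0.1374  0.8972]]
rack [0.5494 0.1835 0.1978] 
 [[-0.0071  1.0205]
 [-0.2597  0.6222]
 [-0.6234 -0.8213]
 [ 0.4032  0.1389]
 [-0.9492  0.216 ]
 [ 0.021   0.3549]
 [-0.0196  0.346 ]]
(600, 880, 3)
(760, 880, 3)
```

View pics/ov_scene.png

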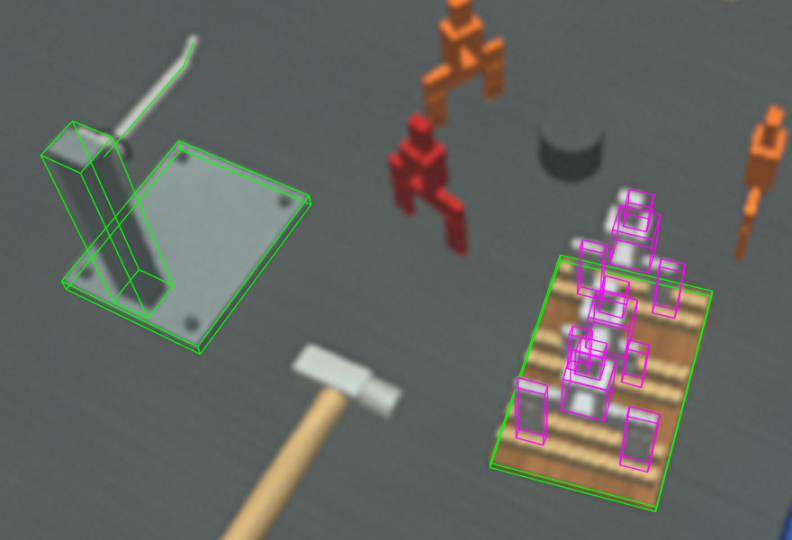

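View pics/ov_side.png

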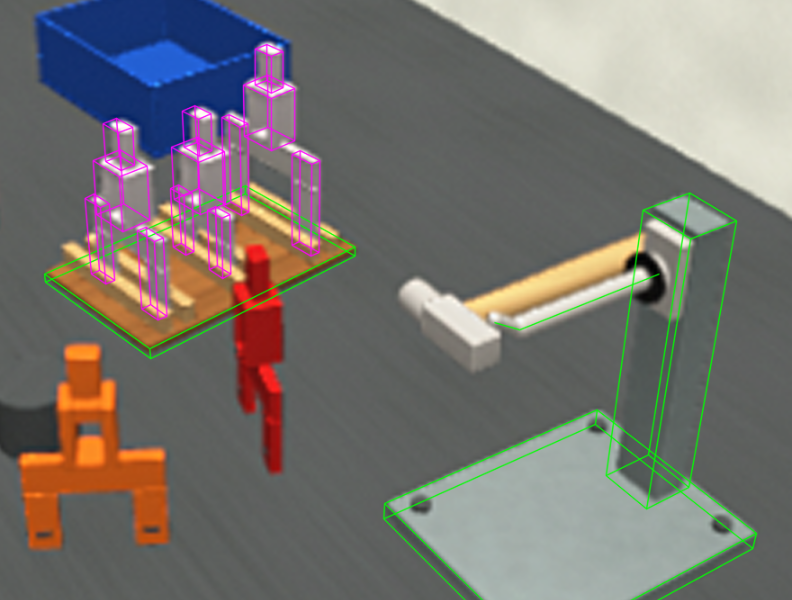

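The overlay fits within about 1 px. Order along the rack's +x is medium, small, large. Next: the tool axes, the red obstacle's position, and refined gauge positions along their slots.

```bash
python3 - <<'E'
from fit import *
np.set_printoptions(precision=4,suppress=True)
o=manip.get_obs(); M=R.from_quat(o['ee_rot']).as_matrix(); print(M, o['position'])
T=np.array(manip.camera_info('wrist')['pose']); print('cam in tool',M.T@(T[:3,3]-o['position']),'\n', M.T@T[:3,:3])
# tab tops: scene crop (235,150), side crop(180,150)
do=(180,150);so=(235,150)
for g,z,ds,dd in (('large',.162,None,(450,76)),('medium',.148,(303,82),(207,207)),('small',.134,(260,232),(338,187))):
    p=up(dd,6,do); print(g,'side',onz(D,p,z)[:2], 'scene',None if ds is None else onz(S,up(ds,6,so),z)[:2])
print('red',onz(D,up((430,412),6,do),.135))
for n,px in (('orange1',(204,250)),('orange2',(157,192)),('teal',(161,170))): print(n,onz(D,px,.14))
xs,xr=pickle.load(open('fit.pkl','rb'))
for dx in(-.07,0,.07): print(xr[:2]+dx*np.array([np.cos(xr[2]),np.sin(xr[2])]))
print(np.degrees(xr[2]),np.degrees(xs[2]))
E
```

```text
[[ 0.      0.4049  0.9144]
 [ 0.0001  0.9144 -0.4049]
 [-1.      0.0001 -0.    ]] [0.253  0.5715 0.3039]
cam in tool [-0.0698  0.0002 -0.0697] 
 [[-0.0009 -0.2763  0.9611]
 [ 1.     -0.0003  0.0008]
 [ 0.0001  0.9611  0.2763]]
large side [0.6228 0.2042] scene None
medium side [0.4853 0.169 ] scene [0.4792 0.1626]
small side [0.5534 0.182 ] scene [0.5503 0.1767]
red [0.4948 0.0006 0.135 ]
orange1 [ 0.3538 -0.0604  0.14  ]
orange2 [0.3525 0.2176 0.14  ]
teal [0.4034 0.3351 0.14  ]
[0.4807 0.1697]
[0.5494 0.1835]
[0.618  0.1972]
11.331042776284137 0.9405862289244146
```

```bash
cat > plan.py <<'E'
from h import *
import sys
def plan(target,yaw=None,per=1.0,grip=0,n=None,start=None):
    """target world TCP; yaw deg of tool-z vs world x. rows with rounded numbers"""
    o=manip.get_obs(); p=np.array(o['position']) if start is None else np.array(start[0]); M=R.from_quat(o['ee_rot'])
    z=M.as_matrix()[:,2]; y0=np.degrees(np.arctan2(z[1],z[0])) if start is None else start[1]
    yaw=y0 if yaw is None else yaw
    d=np.array(target)-p; turn=-(yaw-y0)
    def ax(y): c,s=np.cos(np.radians(y)),np.sin(np.radians(y)); return np.array([[0,-s,c],[0,0,0],[-1,0,0]])+np.array([[0,0,0],[0,c,s],[0,0,0]])
    if n is None:
        for n in range(1,60):
            y=y0;ok=abs(turn/n)<=7.1
            for k in range(n):
                s=ax(y).T@(d/n)/.025; ok&=np.abs(s).max()<=per and np.linalg.norm(s)*.025<=.041; y-=turn/n
            if ok: break
    y=y0;q=p.copy();rows=[]
    for k in range(n):
        s=np.round(ax(y).T@((np.array(target)-q)/(n-k))/.025,2); t=round(-(yaw-y)/(n-k),2)
        s=np.clip(s,-1,1)
        rows.append([grip,*[float(v) for v in s],t]); q=q+ax(y)@s*.025; y-=t
    print(len(rows),rows,'end',q.round(4),round(y,2)); return rows
E
python3 -c "
from plan import *
plan((.52,.175,.33),11.33)"
```

```text
18 [[0, -0.06, -0.57, 0.9, np.float64(-1.96)], [0, -0.06, -0.6, 0.88, np.float64(-1.96)], [0, -0.06, -0.63, 0.86, np.float64(-1.96)], [0, -0.06, -0.65, 0.84, np.float64(-1.96)], [0, -0.06, -0.68, 0.81, np.float64(-1.96)], [0, -0.06, -0.71, 0.79, np.float64(-1.95)], [0, -0.06, -0.74, 0.77, np.float64(-1.96)], [0, -0.06, -0.76, 0.74, np.float64(-1.95)], [0, -0.06, -0.79, 0.71, np.float64(-1.96)], [0, -0.06, -0.81, 0.69, np.float64(-1.95)], [0, -0.06, -0.83, 0.66, np.float64(-1.96)], [0, -0.05, -0.86, 0.63, np.float64(-1.95)], [0, -0.06, -0.88, 0.6, np.float64(-1.96)], [0, -0.05, -0.89, 0.57, np.float64(-1.95)], [0, -0.06, -0.91, 0.54, np.float64(-1.96)], [0, -0.05, -0.93, 0.5, np.float64(-1.95)], [0, -0.06, -0.95, 0.47, np.float64(-1.96)], [0, -0.05, -0.97, 0.44, np.float64(-1.95)]] end [0.52   0.175  0.3299] 11.33
```

Request:
arm_command --moves '[[[0,-0.06,-0.57,0.9,-1.96],[0,-0.06,-0.6,0.88,-1.96],[0,-0.06,-0.63,0.86,-1.96],[0,-0.06,-0.65,0.84,-1.96],[0,-0.06,-0.68,0.81,-1.96],[0,-0.06,-0.71,0.79,-1.95],[0,-0.06,-0.74,0.77,-1.96],[0,-0.06,-0.76,0.74,-1.95],[0,-0.06,-0.79,0.71,-1.96],[0,-0.06,-0.81,0.69,-1.95],[0,-0.06,-0.83,0.66,-1.96],[0,-0.05,-0.86,0.63,-1.95]]]' --force 60

```text
clock: 2.65
position: [0.4318, 0.3058, 0.322]
ee_rot: [0.002, 0.707, -0.002, 0.707]
ft_force: [0.3, 0.5, -0.9]
grip_width: 1.0
```

Request:
arm_command --moves '[[[0,-0.06,-0.88,0.6,-1.96],[0,-0.05,-0.89,0.57,-1.95],[0,-0.06,-0.91,0.54,-1.96],[0,-0.05,-0.93,0.5,-1.95],[0,-0.06,-0.95,0.47,-1.96],[0,-0.05,-0.97,0.44,-1.95],[0,0,0,0,0],[0,0,0,0,0]]]'

```text
clock: 3.32
position: [0.5206, 0.1735, 0.33]
ee_rot: [-0.069, 0.704, 0.069, 0.704]
ft_force: [-0.8, 0.3, -0.8]
grip_width: 1.001
```

```bash
python3 - <<'E'
from fit import *
np.set_printoptions(precision=4,suppress=True)
o=manip.get_obs(); print(o['clock'],o['position'],R.from_quat(o['ee_rot']).as_matrix()[:,2],o['grip_width'])
im,i=cam('wrist','w1.png')
pickle.dump(i,open('w1.pkl','wb'))
xs,xr=pickle.load(open('fit.pkl','rb'))
im=cv2.resize(cv2.imread('pics/w1.png'),None,fx=4,fy=4,interpolation=cv2.INTER_CUBIC)
draw(im,i,RACK,xr)
for g,dx in (('medium',-.07),('small',0),('large',.07)):
        c,s=np.cos(xr[2]),np.sin(xr[2])
        draw(im,i,gauge(*G[g]),(xr[0]+dx*c,xr[1]+dx*s,xr[2]),.008,(255,0,255))
cv2.imwrite('pics/w1o.png',cv2.resize(im,(800,600)))
E
```

```text
3.3167 [0.5206 0.1735 0.33  ] [0.9812 0.1932 0.0003] 1.0012345664792945
```

View pics/w1o.png

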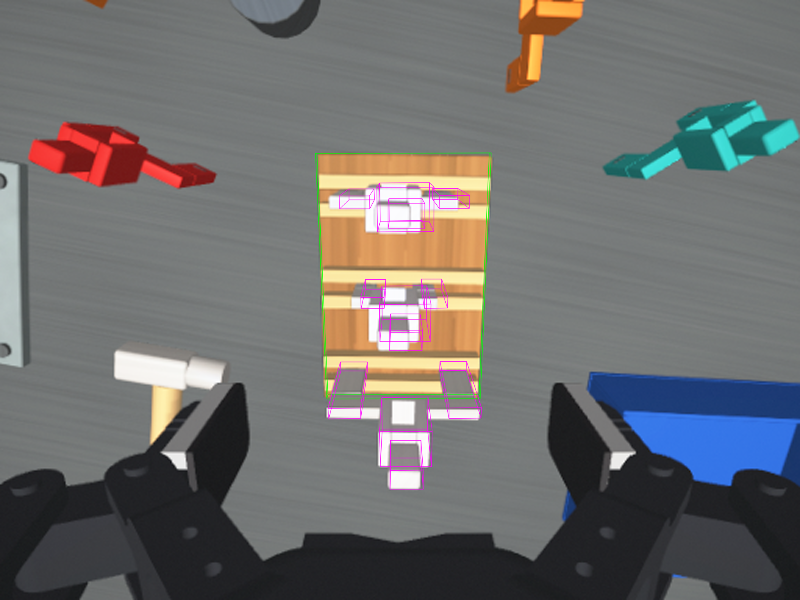

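The wrist overlay matches. The large gauge sits where the rack fit puts it, with its tab at about (405,475). The medium and small sit about 5–6 mm towards -y in their slots. Going for the large.

```bash
python3 -c "
from plan import *
plan((.6185,.197,.26),11.33)
plan((.6185,.197,.2075),11.33,start=((.6185,.197,.26),11.33),n=3)"
```

```text
5 [[0, 0.56, 0.02, 0.81, np.float64(-0.01)], [0, 0.56, 0.02, 0.81, np.float64(-0.01)], [0, 0.56, 0.02, 0.81, np.float64(-0.02)], [0, 0.56, 0.02, 0.8, np.float64(-0.01)], [0, 0.56, 0.01, 0.81, np.float64(-0.02)]] end [0.6186 0.1969 0.2599] 11.33
3 [[0, 0.7, 0.0, 0.0, -0.0], [0, 0.7, 0.0, 0.0, -0.0], [0, 0.7, 0.0, 0.0, -0.0]] end [0.6185 0.197  0.2075] 11.33
```

Request:
arm_command --moves '[[[0,0.56,0.02,0.81,0],[0,0.56,0.02,0.81,0],[0,0.56,0.02,0.81,0],[0,0.56,0.02,0.81,0],[0,0.56,0.01,0.81,0],[0,0.7,0,0,0],[0,0.7,0,0,0],[0,0.7,0,0,0],[0.5,0,0,0,0],[0.5,0,0,0,0]]]'

```text
clock: 4.2
position: [0.6179, 0.1983, 0.2068]
ee_rot: [-0.07, 0.704, 0.07, 0.703]
ft_force: [0.4, 0.3, 0.4]
grip_width: 0.748
```

Request:
arm_command --moves '[[[1,0,0,0,0],[1,0,0,0,0],[1,0,0,0,0],[1,0,0,0,0]]]' --force 70

```text
clock: 4.53
position: [0.6193, 0.197, 0.2086]
ee_rot: [-0.07, 0.703, 0.07, 0.704]
ft_force: [0.8, -0.9, 0.3]
grip_width: 0.193
```

```bash
python3 - <<'E'
from fit import *
np.set_printoptions(precision=4,suppress=True)
o=manip.get_obs(); print(o['clock'],o['position'],o['grip_width'],o['ft_force'],o['torque'])
im,i=cam('wrist','w2.png');cv2.imwrite('pics/w2.png',cv2.resize(cv2.imread('pics/w2.png'),(800,600)))
E
```

```text
4.5333 [0.6193 0.197  0.2086] 0.1933584434852588 [ 0.7777 -0.9274  0.3085] [-0.194  -0.0524 -0.0155]
```

View pics/w2.png

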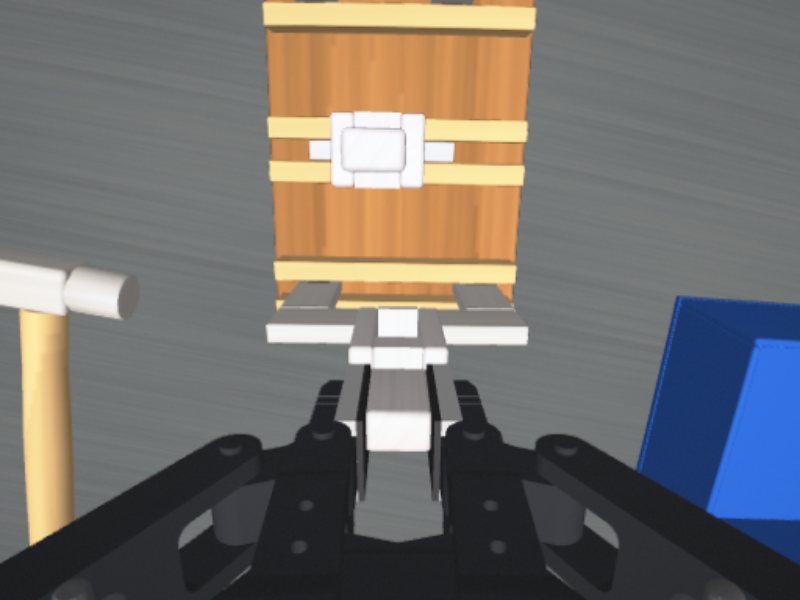

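The tab at (398,425) is between the pads, opening 0.193. Lifting now, then checking the weight.

Request:
arm_command --moves '[[[1,0,0,0,0],[1,0,0,0,0],[1,-0.2,0,0,0],[1,-0.4,0,0,0],[1,-0.8,0,0,0],[1,-1,0,0,0],[1,-1,0,0,0],[1,-1,0,0,0],[1,-1,0,0,0],[1,-0.8,0,0,0]]]'

```text
clock: 5.42
position: [0.6185, 0.1972, 0.365]
ee_rot: [-0.07, 0.703, 0.07, 0.704]
ft_force: [0.5, 0.2, -2.8]
grip_width: 0.19
```

```bash
python3 - <<'E'
from plan import *
np.set_printoptions(precision=4,suppress=True)
o=manip.get_obs(); print(o['clock'],o['position'],o['grip_width'],o['ft_force'],o['torque'])
plan((.45,-.188,.33),0.94,grip=1)
E
```

```text
5.4167 [0.6185 0.1972 0.365 ] 0.1897221049467126 [ 0.5174  0.2067 -2.7893] [ 0.0359 -0.0112  0.0002]
16 [[1, 0.09, -0.86, -0.6, np.float64(0.65)], [1, 0.09, -0.87, -0.59, np.float64(0.65)], [1, 0.09, -0.87, -0.58, np.float64(0.65)], [1, 0.09, -0.88, -0.57, np.float64(0.65)], [1, 0.09, -0.89, -0.56, np.float64(0.65)], [1, 0.09, -0.89, -0.55, np.float64(0.65)], [1, 0.09, -0.9, -0.54, np.float64(0.65)], [1, 0.09, -0.91, -0.53, np.float64(0.65)], [1, 0.08, -0.91, -0.52, np.float64(0.65)], [1, 0.09, -0.92, -0.51, np.float64(0.65)], [1, 0.08, -0.93, -0.51, np.float64(0.65)], [1, 0.09, -0.93, -0.49, np.float64(0.65)], [1, 0.08, -0.94, -0.48, np.float64(0.65)], [1, 0.09, -0.94, -0.48, np.float64(0.65)], [1, 0.08, -0.94, -0.46, np.float64(0.65)], [1, 0.09, -0.95, -0.45, np.float64(0.66)]] end [ 0.4501 -0.1879  0.33  ] 0.94
```

```bash
python3 - <<'E'
from plan import *
plan((.632,-.188,.435),0.94,grip=1)
E
```

```text
16 [[1, -0.18, -0.95, -0.16, np.float64(0.65)], [1, -0.17, -0.95, -0.15, np.float64(0.65)], [1, -0.18, -0.95, -0.13, np.float64(0.65)], [1, -0.17, -0.96, -0.12, np.float64(0.65)], [1, -0.18, -0.96, -0.11, np.float64(0.65)], [1, -0.17, -0.96, -0.1, np.float64(0.65)], [1, -0.18, -0.96, -0.09, np.float64(0.65)], [1, -0.17, -0.96, -0.08, np.float64(0.65)], [1, -0.18, -0.96, -0.07, np.float64(0.65)], [1, -0.17, -0.96, -0.06, np.float64(0.65)], [1, -0.18, -0.96, -0.05, np.float64(0.65)], [1, -0.17, -0.96, -0.04, np.float64(0.65)], [1, -0.18, -0.97, -0.03, np.float64(0.65)], [1, -0.17, -0.96, -0.01, np.float64(0.65)], [1, -0.18, -0.97, -0.01, np.float64(0.65)], [1, -0.17, -0.96, 0.01, np.float64(0.66)]] end [ 0.632 -0.188  0.435] 0.94
```

Request:
arm_command --moves '[[[1,-0.18,-0.95,-0.16,0.65],[1,-0.17,-0.95,-0.15,0.65],[1,-0.18,-0.95,-0.13,0.65],[1,-0.17,-0.96,-0.12,0.65],[1,-0.18,-0.96,-0.11,0.65],[1,-0.17,-0.96,-0.1,0.65],[1,-0.18,-0.96,-0.09,0.65],[1,-0.17,-0.96,-0.08,0.65],[1,-0.18,-0.96,-0.07,0.65],[1,-0.17,-0.96,-0.06,0.65],[1,-0.18,-0.96,-0.05,0.65],[1,-0.17,-0.96,-0.04,0.65]]]'

```text
clock: 6.42
position: [0.6285, -0.0925, 0.4155]
ee_rot: [-0.022, 0.707, 0.022, 0.707]
ft_force: [0.1, -0.5, -3.0]
grip_width: 0.195
```

Request:
arm_command --moves '[[[1,-0.18,-0.97,-0.03,0.65],[1,-0.17,-0.96,-0.01,0.65],[1,-0.18,-0.97,-0.01,0.65],[1,-0.17,-0.96,0.01,0.66],[1,0,0,0,0],[1,0,0,0,0]]]'

```text
clock: 6.92
position: [0.6316, -0.1896, 0.4327]
ee_rot: [-0.005, 0.707, 0.005, 0.707]
ft_force: [0.4, 0.6, -3.2]
grip_width: 0.192
```

```bash
python3 - <<'E'
from fit import *
np.set_printoptions(precision=4,suppress=True)
o=manip.get_obs(); print(o['clock'],o['position'],R.from_quat(o['ee_rot']).as_matrix()[:,2],o['grip_width'],o['ft_force'],o['torque'])
im,i=cam('wrist','w3.png'); pickle.dump((i,o),open('w3.pkl','wb'))
xs,xr=pickle.load(open('fit.pkl','rb'))
im=cv2.resize(cv2.imread('pics/w3.png'),None,fx=4,fy=4,interpolation=cv2.INTER_CUBIC)
cv2.imwrite('pics/w3b.png',cv2.resize(im,(800,600)))
draw(im,i,STAND,xs)
p=o['position'];draw(im,i,gauge(*G['large']),(p[0],p[1],np.radians(.94)),p[2]-.199,(255,0,255))
cv2.imwrite('pics/w3o.png',cv2.resize(im,(800,600)))
E
```

```text
6.9167 [ 0.6316 -0.1896  0.4327] [ 0.9999  0.0133 -0.0004] 0.19246346898789576 [ 0.3596  0.5657 -3.2208] [ 0.0388 -0.039   0.0134]
```

View pics/w3o.png

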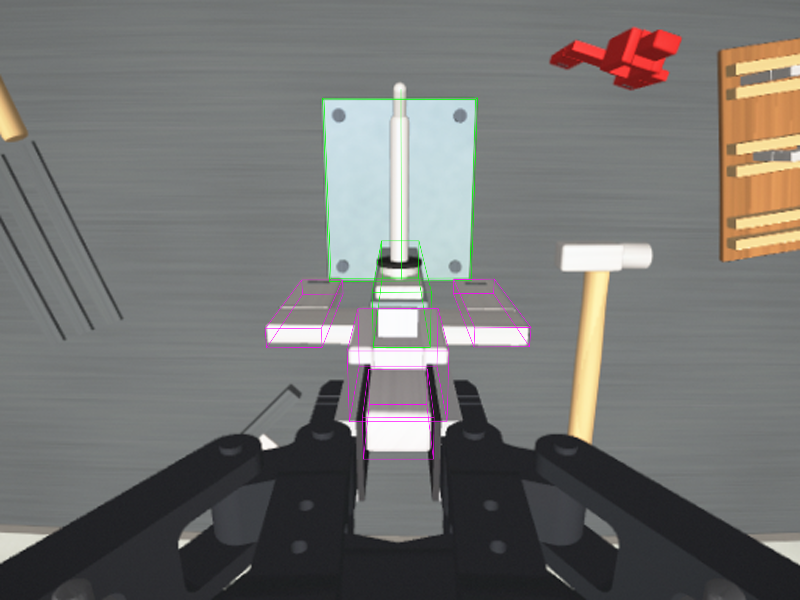

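View pics/w3b.png

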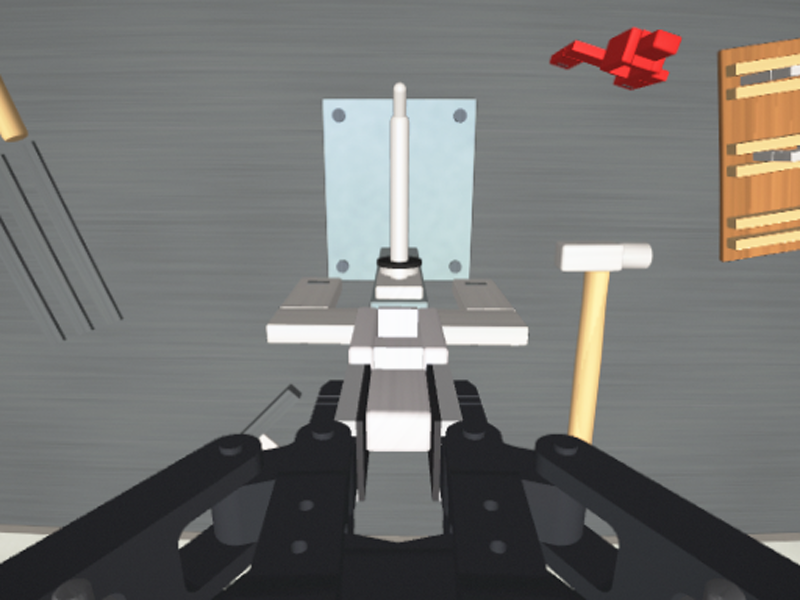

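The hook bar shows at columns 390–408, from nose tip (400,87) to the back-stop at (399,262). The gauge is centred at about column 397. Measuring sub-pixel.

```bash
python3 - <<'E'
from fit import *
np.set_printoptions(precision=4,suppress=True)
i,o=pickle.load(open('w3.pkl','rb')); g=cv2.imread('pics/w3.png').astype(float)
xs,xr=pickle.load(open('fit.pkl','rb'))
sat=g.max(2)-g.min(2)  # plate bluish, bar neutral
def edges(row,c0,c1,img,inv=False):
    r=img[row,c0:c1]; d=np.diff(r); a=np.argmax(d); b=np.argmin(d)
    def sub(k,d):
        if 0<k<len(d)-1:
            y0,y1,y2=abs(d[k-1]),abs(d[k]),abs(d[k+1]); return k+.5*(y0-y2)/(y0-2*y1+y2)
        return k
    return c0+sub(a,d)+.5,c0+sub(b,d)+.5
for row in range(58,166,12):
    e=edges(row,238,275,-sat) if row>68 else edges(row,238,275,g[...,2])
    m=(e[0]+e[1])/2; w=onz(i,(m,row),.17 if row>76 else .178); print(row,e,m,w[:2], 'w',np.linalg.norm(onz(i,(e[0],row),.17)-onz(i,(e[1],row),.17)))
# stand base plate edges
p=o['position']; 
# gauge plate ends: row ~ 213 raw
for row in (210,213,216):
    r=g[row,150:360].mean(1); d=np.abs(np.diff(r)); k=np.argsort(d)[-6:]; print(row,sorted(k+150.5))
for q in [(-.004,-.052,.08),(-.004,.052,.08),(-.004,-.052,.075),(-.006,-.009,.154),(-.006,.009,.154),(-.012,-.0155,.124),(-.012,.0155,.124)]:
    P=p+R.from_euler('z',.0133).as_matrix()@np.array(q)-[0,0,.199]; print(q,proj(i,P)[0])
E
python3 -c "
import cv2;a=cv2.imread('pics/w3.png')[190:300,160:350];cv2.imwrite('pics/w3c.png',cv2.resize(a,None,fx=4,fy=4,interpolation=cv2.INTER_NEAREST))"
```

```text
58 (np.float64(251.57608695652175), np.float64(259.30337078651684)) 255.4397288715193 [ 0.5259 -0.19  ] w 0.007355241813030493
70 (np.float64(251.0), np.float64(259.42105263157896)) 255.21052631578948 [ 0.5365 -0.1901] w 0.008082309962847525
82 (np.float64(248.84615384615384), np.float64(261.42105263157896)) 255.13360323886639 [ 0.547 -0.19 ] w 0.012171959630086045
94 (np.float64(248.73333333333332), np.float64(261.4166666666667)) 255.075 [ 0.5582 -0.1899] w 0.012383908731901807
106 (np.float64(249.28571428571428), np.float64(261.38461538461536)) 255.33516483516482 [ 0.5696 -0.1895] w 0.01191859653530447
118 (np.float64(248.88888888888889), np.float64(261.4166666666667)) 255.15277777777777 [ 0.5812 -0.1895] w 0.012453620508313057
130 (np.float64(248.8), np.float64(261.3939393939394)) 255.0969696969697 [ 0.593  -0.1894] w 0.012636152728526322
142 (np.float64(248.875), np.float64(261.46666666666664)) 255.17083333333332 [ 0.6051 -0.1892] w 0.012754383696974679
154 (np.float64(248.69230769230768), np.float64(261.5)) 255.09615384615384 [ 0.6173 -0.1891] w 0.013099744674064355
210 [np.float64(169.5), np.float64(225.5), np.float64(241.5), np.float64(266.5), np.float64(282.5), np.float64(337.5)]
213 [np.float64(170.5), np.float64(225.5), np.float64(241.5), np.float64(266.5), np.float64(283.5), np.float64(337.5)]
216 [np.float64(170.5), np.float64(171.5), np.float64(224.5), np.float64(283.5), np.float64(284.5), np.float64(337.5)]
(-0.004, -0.052, 0.08) [169.33   209.6708]
(-0.004, 0.052, 0.08) [339.468  209.6087]
(-0.004, -0.052, 0.075) [171.3123 207.0467]
(-0.006, -0.009, 0.154) [231.4974 266.961 ]
(-0.006, 0.009, 0.154) [277.4706 266.9377]
(-0.012, -0.0155, 0.124) [221.734  224.2489]
(-0.012, 0.0155, 0.124) [287.1541 224.2227]
```

View pics/w3c.png

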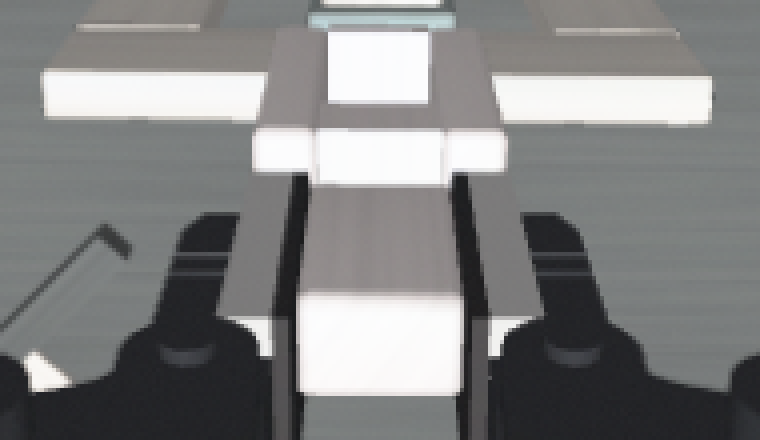

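```bash
python3 - <<'E'
from plan import *
a=plan((.468,-.1905,.40),0.76,grip=1)
b=plan((.468,-.1905,.2755),0.76,grip=1,start=((.468,-.1905,.40),.76),n=6)
E
```

```text
7 [[1, 0.19, 0.0, -0.94, np.float64(0.02)], [1, 0.18, 0.0, -0.94, np.float64(0.02)], [1, 0.19, -0.0, -0.94, np.float64(0.02)], [1, 0.18, -0.0, -0.94, np.float64(0.02)], [1, 0.19, -0.0, -0.93, np.float64(0.02)], [1, 0.18, -0.0, -0.94, np.float64(0.02)], [1, 0.19, -0.0, -0.93, np.float64(0.02)]] end [ 0.468  -0.1904  0.3999] 0.76
6 [[1, 0.83, 0.0, 0.0, -0.0], [1, 0.83, 0.0, 0.0, -0.0], [1, 0.83, 0.0, 0.0, -0.0], [1, 0.83, 0.0, 0.0, -0.0], [1, 0.83, 0.0, 0.0, -0.0], [1, 0.83, 0.0, 0.0, -0.0]] end [ 0.468  -0.1905  0.2755] 0.76
```

Request:
arm_command --moves '[[[1,0.1,0,-0.94,0],[1,0.2,0,-0.94,0],[1,0.2,0,-0.94,0],[1,0.2,0,-0.94,0],[1,0.2,0,-0.94,0],[1,0.2,0,-0.94,0],[1,0.2,0,-0.93,0]]]'

```text
clock: 7.55
position: [0.4669, -0.1892, 0.3996]
ee_rot: [-0.006, 0.707, 0.007, 0.707]
ft_force: [0.6, 0.3, -2.8]
grip_width: 0.191
```

Request:
arm_command --moves '[[[1,0.83,0,0,0],[1,0.83,0,0,0],[1,0.83,0,0,0],[1,0.83,0,0,0],[1,0.83,0,0,0],[1,0.83,0,0,0],[1,0,0,0,0],[1,0,0,0,0]]]'

```text
clock: 8.22
position: [0.4677, -0.1896, 0.2753]
ee_rot: [-0.006, 0.708, 0.007, 0.706]
ft_force: [-0.3, -0.3, -2.9]
grip_width: 0.196
```

```bash
cat > st.py <<'E'
from fit import *
np.set_printoptions(precision=4,suppress=True)
def st():
    o=manip.get_obs(); z=R.from_quat(o['ee_rot']).as_matrix()
    print(round(o['clock'],2),'pos',o['position'],'yaw',round(np.degrees(np.arctan2(z[1,2],z[0,2])),2),'tilt',z[2,1:],'w',round(o['grip_width'],3),'F',o['ft_force'],'T',o['torque']); return o
def ov(tag,cams,g,pz,zoom=None):
    o=st(); xs,xr=pickle.load(open('fit.pkl','rb')); p=o['position']; yaw=np.arctan2(*R.from_quat(o['ee_rot']).as_matrix()[[1,0],2])
    for n in cams:
        im,i=cam(n,f'{tag}_{n}.png'); im=cv2.resize(cv2.imread(f'pics/{tag}_{n}.png'),None,fx=4,fy=4,interpolation=cv2.INTER_CUBIC)
        raw=im.copy(); draw(im,i,STAND,xs)
        if g: draw(im,i,gauge(*G[g]),(p[0],p[1],yaw),p[2]-pz,(255,0,255))
        c=proj(i,[[xs[0]-.05,xs[1],.17]])[0]*4; x,y=int(max(c[0]-280,0)),int(max(c[1]-280,0))
        cv2.imwrite(f'pics/{tag}_{n}_o.png',np.hstack([raw[y:y+560,x:x+400],im[y:y+560,x:x+400]]) if 0 else im[y:y+560,x:x+700])
        cv2.imwrite(f'pics/{tag}_{n}_r.png',raw[y:y+560,x:x+700])
E
python3 -c "
from st import *
ov('a',['side','scene'],'large',.2006)"
```

```text
8.22 pos [ 0.4677 -0.1896  0.2753] yaw 1.02 tilt [ 0.0008 -0.0017] w 0.196 F [-0.2843 -0.3084 -2.8619] T [ 0.0166 -0.0404 -0.0231]
```

View pics/a_side_o.png

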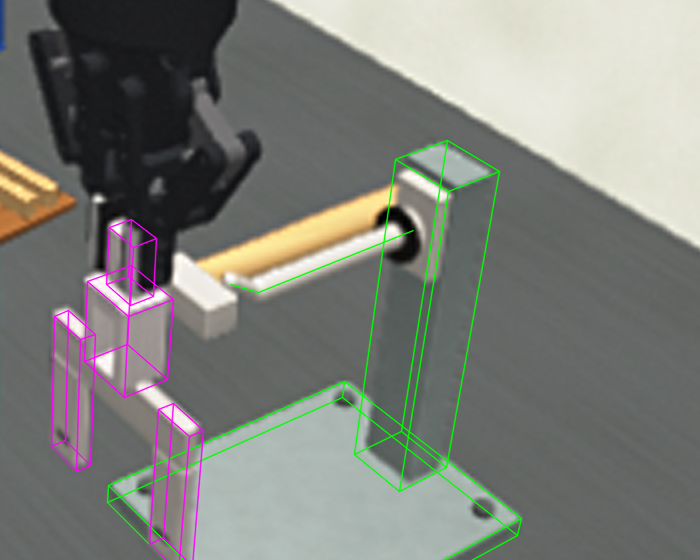

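View pics/a_side_r.png

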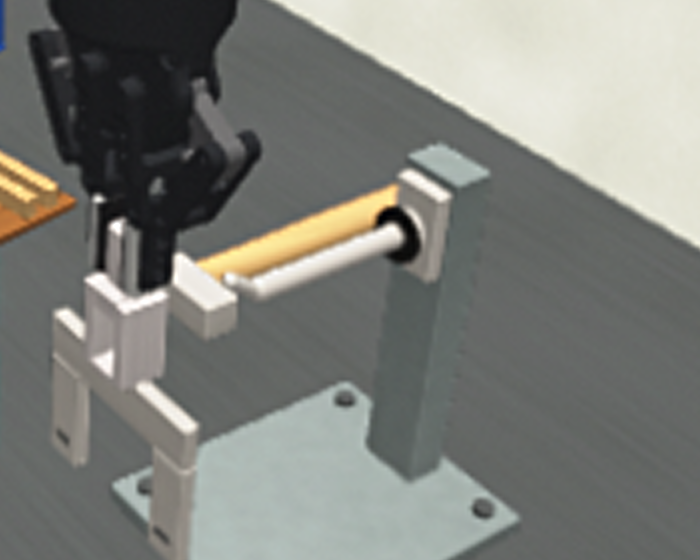

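View pics/a_scene_o.png

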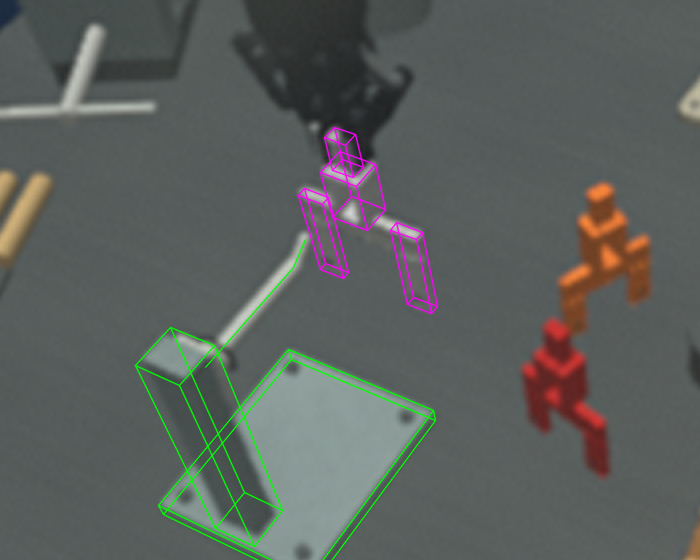

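The side view shows the gauge in front of the nose, tip at (232,278) in the crop. The eye is roughly in line, and the bar is about 1 px higher than my model. I'll raise 1.5 mm and feed on slowly.

Request:
arm_command --moves '[[[1,-0.06,0,0.6,0],[1,0,0,0.6,0],[1,0,0,0.4,0],[1,0,0,0.4,0],[1,0,0,0.4,0],[1,0,0,0.2,0],[1,0,0,0,0]]]'

```text
clock: 8.9
position: [0.5338, -0.1894, 0.2768]
ee_rot: [-0.006, 0.707, 0.006, 0.707]
ft_force: [-1.4, 0.4, -3.4]
grip_width: 0.195
```

```bash
python3 -c "
from st import *
ov('b',['side'],'large',.2006)"
```

```text
8.9 pos [ 0.5338 -0.1894  0.2768] yaw 0.96 tilt [-0.0002 -0.0001] w 0.195 F [-1.3861  0.4224 -3.3968] T [0.0476 0.0367 0.0276]
```

View pics/b_side_r.png

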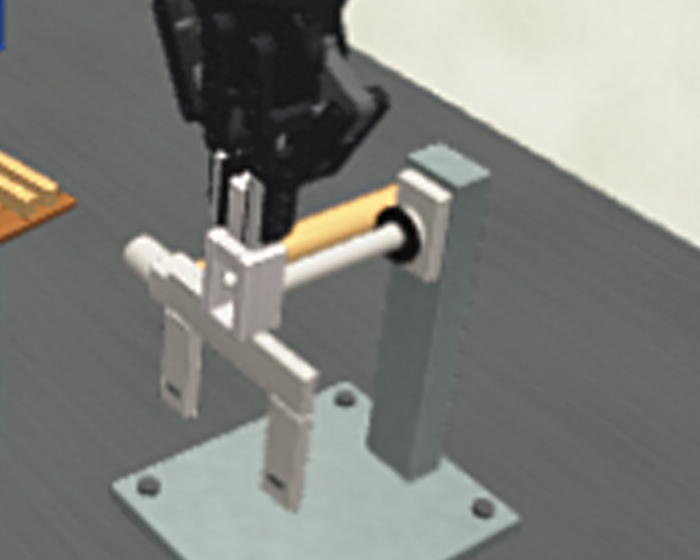

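The nose shows inside the eye at (230,278) and nothing touches. Continuing along the bar.

Request:
arm_command --moves '[[[1,0,0.02,0.5,0],[1,0,0,0.5,0],[1,0,0,0.5,0],[1,0,0,0.2,0],[1,0.1,0,0,0],[1,0.15,0,0,0],[1,0.1,0,0,0],[1,0,0,0,0]]]'

```text
clock: 9.62
position: [0.5745, -0.1886, 0.2674]
ee_rot: [-0.005, 0.708, 0.006, 0.707]
ft_force: [-0.4, -0.6, -2.8]
grip_width: 0.19
```

```bash
python3 -c "
from st import *
ov('c',['side'],'large',.2006)"
```

```text
9.62 pos [ 0.5745 -0.1886  0.2674] yaw 0.89 tilt [ 0.0005 -0.0013] w 0.19 F [-0.3678 -0.5891 -2.7898] T [ 0.043   0.0723 -0.012 ]
```

View pics/c_side_r.png

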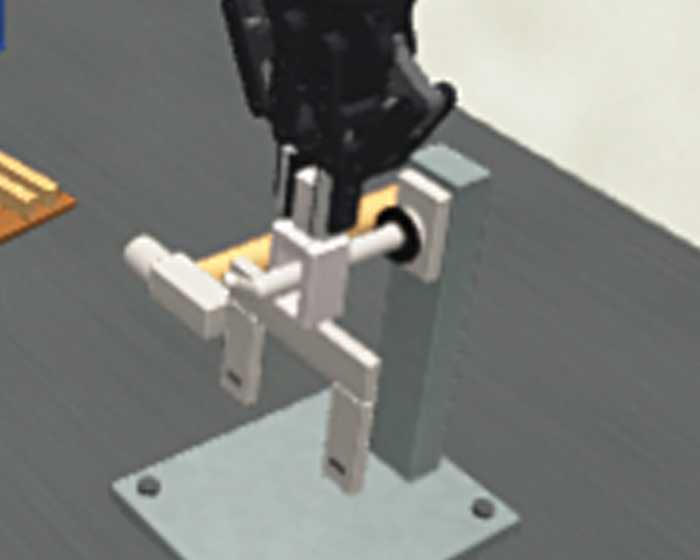

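The gauge is threaded, and the bar passes through the eye. Now I advance near the stop and lower until the weight transfers.

Request:
arm_command --moves '[[[1,0,0,0.5,0],[1,0,0.01,0.5,0],[1,0.12,0,0,0],[1,0.04,0,0,0],[1,0,0,0,0],[1,0,0,0,0]]]'

```text
clock: 10.17
position: [0.5998, -0.1881, 0.264]
ee_rot: [-0.005, 0.707, 0.006, 0.707]
ft_force: [-0.7, 0.0, -2.9]
grip_width: 0.193
```

```bash
python3 -c "
from st import *
st()"
```

```text
10.17 pos [ 0.5998 -0.1881  0.264 ] yaw 0.89 tilt [ 0.0003 -0.0005] w 0.193 F [-0.6513  0.0297 -2.9378] T [-0.1424  0.0599  0.0455]
```

Request:
arm_command --moves '[[[1,0.04,0,0,0],[1,0.04,0,0,0],[1,0,0,0,0],[1,0,0,0,0]]]'

```text
clock: 10.5
position: [0.6002, -0.188, 0.2622]
ee_rot: [-0.006, 0.707, 0.006, 0.707]
ft_force: [-0.1, -1.1, -2.1]
grip_width: 0.192
```

Request:
arm_command --moves '[[[1,0.02,0,0,0],[1,0,0,0,0],[1,0,0,0,0]]]'

```text
clock: 10.75
position: [0.6003, -0.188, 0.2618]
ee_rot: [-0.006, 0.707, 0.006, 0.707]
ft_force: [-3.4, -0.8, -0.6]
grip_width: 0.197
```

Request:
arm_command --moves '[[[1,0.02,0,0,0],[1,0,0,0,0],[1,0,0,0,0]]]'

```text
clock: 11.0
position: [0.6003, -0.188, 0.2614]
ee_rot: [-0.006, 0.707, 0.006, 0.707]
ft_force: [-3.4, -1.1, 2.2]
grip_width: 0.191
```

Request:
arm_command --moves '[[[1,-0.02,0,0.08,0],[1,0,0,0.08,0],[1,0,0,0,0],[1,0,0,0,0]]]'

```text
clock: 11.33
position: [0.6047, -0.1879, 0.2616]
ee_rot: [-0.006, 0.707, 0.006, 0.707]
ft_force: [-1.5, -1.3, 1.0]
grip_width: 0.191
```

```bash
python3 -c "
from st import *
ov('d',['side'],'large',.2006)"
```

```text
11.33 pos [ 0.6047 -0.1879  0.2616] yaw 0.92 tilt [-0.0003  0.0004] w 0.191 F [-1.5331 -1.2814  0.982 ] T [-0.4669  0.3597  0.0023]
```

View pics/d_side_r.png

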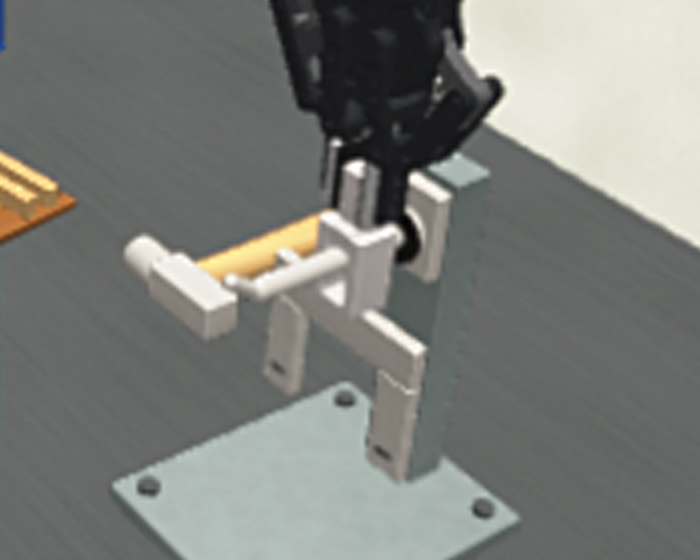

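Request:
arm_command --moves '[[[1,-0.01,-0.04,0.08,0],[1,0,0,0.08,0],[1,0,0,0,0],[1,0,0,0,0]]]'

```text
clock: 11.72
position: [0.6088, -0.1884, 0.2618]
ee_rot: [-0.006, 0.707, 0.006, 0.707]
ft_force: [0.9, -0.2, 0.4]
grip_width: 0.195
```

Request:
arm_command --moves '[[[1,0,-0.01,0.08,0],[1,0,0,0.06,0],[1,0,0,0,0],[1,0,0,0,0]]]'

```text
clock: 12.05
position: [0.6121, -0.1888, 0.2619]
ee_rot: [-0.006, 0.707, 0.006, 0.707]
ft_force: [-0.1, -0.2, -1.2]
grip_width: 0.198
```

Request:
arm_command --moves '[[[1,0,0,0.08,0],[1,0,0,0.04,0],[1,0,0,0,0],[1,0,0,0,0]]]'

```text
clock: 12.38
position: [0.6151, -0.1889, 0.2619]
ee_rot: [-0.006, 0.707, 0.006, 0.707]
ft_force: [-1.2, -0.4, -0.0]
grip_width: 0.193
```

Request:
arm_command --moves '[[[1,0,0,0.06,0],[1,0,0,0.04,0],[1,0,0,0,0],[1,0,0,0,0]]]'

```text
clock: 12.72
position: [0.6175, -0.1889, 0.2619]
ee_rot: [-0.006, 0.707, 0.006, 0.707]
ft_force: [-0.6, 0.2, -1.0]
grip_width: 0.188
```

Request:
arm_command --moves '[[[1,0,0,0.06,0],[1,0,0,0.02,0],[1,0,0,0,0],[1,0,0,0,0]]]'

```text
clock: 13.05
position: [0.6191, -0.1889, 0.2618]
ee_rot: [-0.006, 0.707, 0.006, 0.707]
ft_force: [-4.5, 1.1, 2.0]
grip_width: 0.196
```

Request:
arm_command --moves '[[[1,0,0,0.06,0],[1,0,0,0.02,0],[1,0,0,0,0],[1,0,0,0,0]]]'

```text
clock: 13.38
position: [0.6204, -0.189, 0.2618]
ee_rot: [-0.005, 0.708, 0.006, 0.706]
ft_force: [-10.5, 1.5, 4.8]
grip_width: 0.193
```

Request:
arm_command --moves '[[[1,-0.01,0,0.03,0],[1,0,0,0.01,0],[1,0,0,0,0],[1,0,0,0,0]]]'

```text
clock: 13.72
position: [0.6209, -0.189, 0.2618]
ee_rot: [-0.005, 0.708, 0.006, 0.706]
ft_force: [-12.2, 1.3, 5.1]
grip_width: 0.197
```

Request:
arm_command --moves '[[[1,-0.01,0,0.025,0],[1,0,0,0,0],[1,0,0,0,0],[1,0,0,0,0]]]'

```text
clock: 14.05
position: [0.6213, -0.189, 0.2619]
ee_rot: [-0.005, 0.709, 0.006, 0.705]
ft_force: [-13.2, 2.4, 3.9]
grip_width: 0.196
```

Request:
arm_command --moves '[[[1,0,0,0.01,0],[1,0,0,0,0],[1,0,0,0,0],[1,0,0,0,0]]]'

```text
clock: 14.38
position: [0.6214, -0.189, 0.2619]
ee_rot: [-0.005, 0.709, 0.006, 0.705]
ft_force: [-13.4, 0.7, 5.0]
grip_width: 0.192
```

Request:
arm_command --moves '[[[1,-0.01,0,0.02,0],[1,0,0,0,0],[1,0,0,0,0],[1,0,0,0,0],[1,0,0,0,0],[1,0,0,0,0]]]'

```text
clock: 14.88
position: [0.6217, -0.189, 0.2619]
ee_rot: [-0.005, 0.709, 0.006, 0.705]
ft_force: [-14.8, 0.3, 4.6]
grip_width: 0.191
```

```bash
python3 -c "
from st import *
ov('e',['side'],'large',.2006)"
```

```text
14.88 pos [ 0.6217 -0.189   0.2619] yaw 0.87 tilt [ 0.0012 -0.0057] w 0.191 F [-14.8458   0.3359   4.5527] T [0.3352 3.3139 0.1228]
```

Request:
arm_command --moves '[[[1,0,0,-0.06,0],[1,0,0,-0.06,0],[1,0,0,-0.04,0],[1,0,0,0,0],[1,0,0,0,0],[1,0,0,0,0]]]'

```text
clock: 15.43
position: [0.6193, -0.1889, 0.262]
ee_rot: [-0.006, 0.708, 0.006, 0.707]
ft_force: [-4.6, -0.7, -3.1]
grip_width: 0.193
```

Request:
arm_command --moves '[[[1,0.01,0,-0.02,0],[1,0.01,0,-0.01,0],[1,0.01,0,0,0],[1,0,0,0,0],[1,0,0,0,0]]]'

```text
clock: 15.85
position: [0.6191, -0.1889, 0.262]
ee_rot: [-0.006, 0.707, 0.006, 0.707]
ft_force: [-3.4, -0.2, -2.3]
grip_width: 0.196
```

Request:
arm_command --moves '[[[1,0.02,0,-0.02,0],[1,0.01,0,0,0],[1,0,0,0,0],[1,0,0,0,0]]]'

```text
clock: 16.18
position: [0.6189, -0.1889, 0.2617]
ee_rot: [-0.006, 0.707, 0.006, 0.708]
ft_force: [-1.6, -0.8, 1.6]
grip_width: 0.196
```

Request:
arm_command --moves '[[[0.7,0,0,0,0],[0.6,0,0,0,0],[0.5,0,0,0,0],[0.4,0,0,0,0],[0.4,0,0,0,0]]]'

```text
clock: 16.6
position: [0.6187, -0.1887, 0.2611]
ee_rot: [-0.006, 0.707, 0.006, 0.707]
ft_force: [0.3, -0.8, -0.2]
grip_width: 0.601
```

```bash
python3 -c "
from st import *
ov('f',['side','wrist'],None,.2006)"
```

```text
16.6 pos [ 0.6187 -0.1887  0.2611] yaw 0.93 tilt [0.0001 0.0003] w 0.601 F [ 0.2568 -0.7813 -0.2376] T [ 0.048   0.0351 -0.0039]
```

View pics/f_side_r.png

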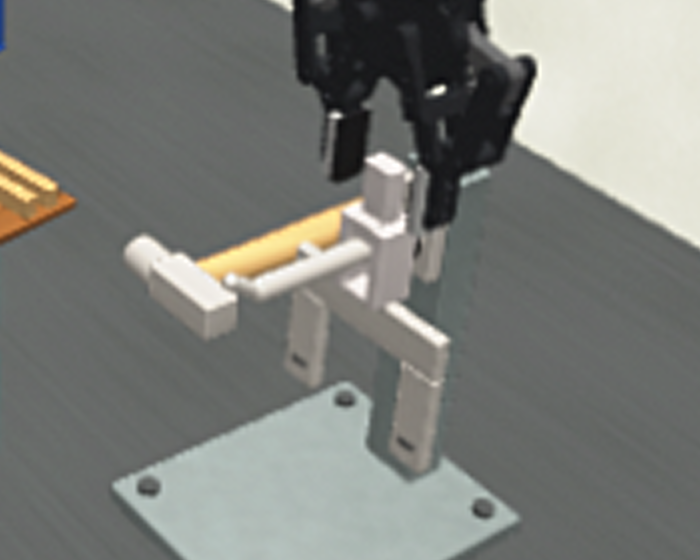

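View pics/f_wrist.png

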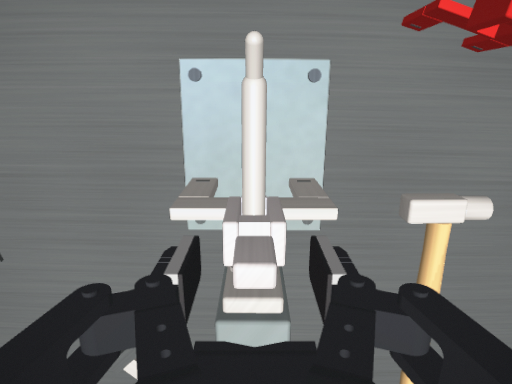

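The large gauge hangs upright at the stop, and the jaws are clear of it on both sides. Retreating up and going for the medium.

```bash
python3 - <<'E'
from plan import *
plan((.4817,.165,.265),11.33,start=((.6187,-.1887,.311),.93),grip=0)
E
```

```text
15 [[0, 0.12, 0.95, -0.35, -0.69], [0, 0.12, 0.95, -0.34, -0.69], [0, 0.12, 0.96, -0.33, -0.69], [0, 0.12, 0.96, -0.32, -0.69], [0, 0.12, 0.96, -0.3, -0.69], [0, 0.12, 0.97, -0.29, -0.7], [0, 0.12, 0.97, -0.28, -0.69], [0, 0.12, 0.98, -0.27, -0.7], [0, 0.13, 0.98, -0.26, -0.69], [0, 0.12, 0.98, -0.24, -0.69], [0, 0.13, 0.98, -0.23, -0.7], [0, 0.13, 0.99, -0.22, -0.7], [0, 0.12, 0.99, -0.21, -0.69], [0, 0.13, 0.99, -0.2, -0.7], [0, 0.12, 1.0, -0.18, -0.69]] end [0.4818 0.1651 0.265 ] 11.33
```

Request:
arm_command --moves '[[[0.4,-0.5,0,0,0],[0.3,-0.7,0,0,0],[0.2,-0.8,0,0,0],[0,0.12,0.95,-0.35,-0.69],[0,0.12,0.95,-0.34,-0.69],[0,0.12,0.96,-0.33,-0.69],[0,0.12,0.96,-0.32,-0.69],[0,0.12,0.96,-0.3,-0.69],[0,0.12,0.97,-0.29,-0.7],[0,0.12,0.97,-0.28,-0.69],[0,0.12,0.98,-0.27,-0.7],[0,0.13,0.98,-0.26,-0.69]]]'

```text
clock: 17.7
position: [0.5358, 0.0244, 0.285]
ee_rot: [-0.044, 0.705, 0.044, 0.706]
ft_force: [0.6, 0.1, 0.4]
grip_width: 0.998
```

Request:
arm_command --moves '[[[0,0.12,0.98,-0.24,-0.69],[0,0.13,0.98,-0.23,-0.7],[0,0.13,0.99,-0.22,-0.7],[0,0.12,0.99,-0.21,-0.69],[0,0.13,0.99,-0.2,-0.7],[0,0.12,1.0,-0.18,-0.69],[0,0,0,0,0],[0,0,0,0,0]]]'

```text
clock: 18.37
position: [0.4814, 0.1662, 0.266]
ee_rot: [-0.07, 0.703, 0.071, 0.704]
ft_force: [0.4, -0.8, 0.4]
grip_width: 1.0
```

```bash
python3 - <<'E'
from st import *
o=st(); im,i=cam('wrist','g.png')
xs,xr=pickle.load(open('fit.pkl','rb'))
im=cv2.resize(cv2.imread('pics/g.png'),None,fx=4,fy=4)
M=R.from_euler('z',xr[2]).as_matrix()
for g,d in (('medium',(-.07,-.005,0)),('small',(0,-.006,0))):
    P=M@np.array(d); draw(im,i,gauge(*G[g]),(xr[0]+P[0],xr[1]+P[1],xr[2]),.008,(255,0,255)); print(g,xr[:2]+P[:2])
draw(im,i,RACK,xr)
cv2.imwrite('pics/g_o.png',cv2.resize(im,(800,600)))
E
```

```text
18.37 pos [0.4814 0.1662 0.266 ] yaw 11.47 tilt [0.0004 0.0008] w 1.0 F [ 0.3968 -0.7694  0.3697] T [-0.027  -0.0206 -0.0039]
medium [0.4817 0.1648]
small [0.5505 0.1776]
```

View pics/g_o.png

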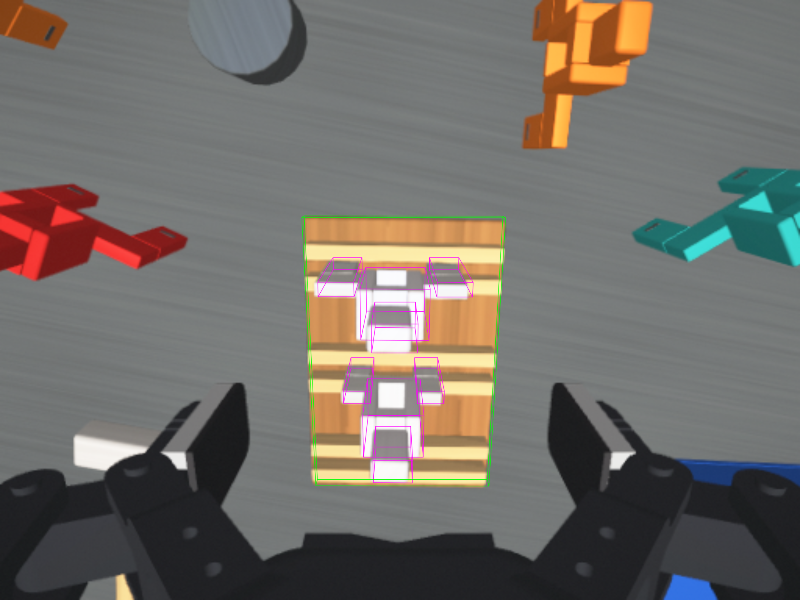

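The medium is at its modelled place, tab at (390,332), within about 2 mm. Descending and gripping.

Request:
arm_command --moves '[[[0,0.95,-0.1,0,0],[0,0.95,0,0,0],[0,0.95,0,0,0],[0.6,0,0,0,0],[0.8,0,0,0,0],[1,0,0,0,0],[1,0,0,0,0],[1,0,0,0,0],[1,0,0,0,0],[1,0,0,0,0]]]' --force 70

```text
clock: 19.25
position: [0.4829, 0.1627, 0.1954]
ee_rot: [-0.069, 0.703, 0.07, 0.704]
ft_force: [-0.9, -0.9, 5.9]
grip_width: 0.193
```

```bash
python3 - <<'E'
from st import *
o=st(); im,i=cam('wrist','h.png'); cv2.imwrite('pics/h.png',cv2.resize(cv2.imread('pics/h.png'),(800,600)))
E
```

```text
19.25 pos [0.4829 0.1627 0.1954] yaw 11.31 tilt [0.0007 0.0024] w 0.193 F [-0.924  -0.8702  5.9137] T [-0.2109  0.1448 -0.0769]
```

View pics/h.png

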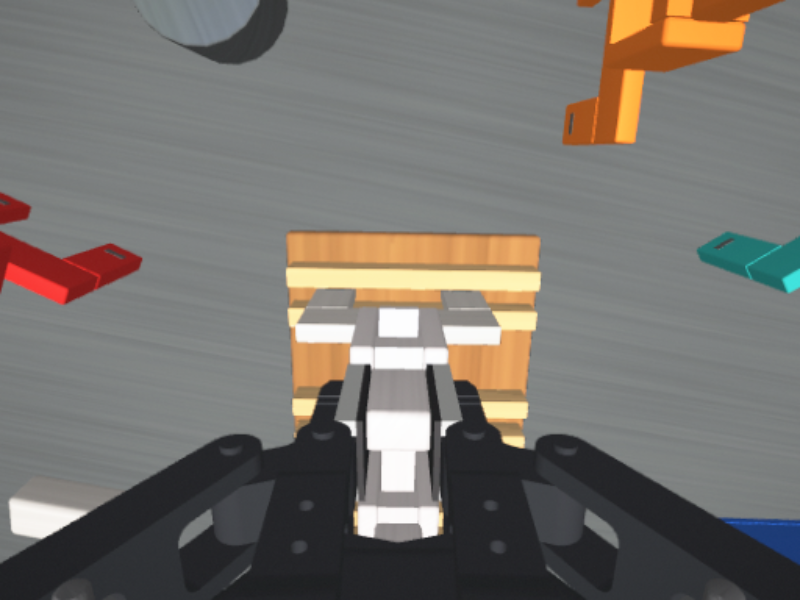

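Request:
arm_command --moves '[[[1,-0.3,0,0,0],[1,-0.7,0,0,0],[1,-1,0,0,0],[1,-1,0,0,0],[1,-1,0,0,0],[1,-1,0,0,0],[1,-1,0,0,0],[1,-0.2,0,0,0]]]'

```text
clock: 19.97
position: [0.4829, 0.1627, 0.3535]
ee_rot: [-0.069, 0.702, 0.07, 0.706]
ft_force: [0.1, 0.3, -2.6]
grip_width: 0.192
```

```bash
python3 - <<'E'
from plan import *
from st import st
st()
plan((.465,-.1905,.35),.94,grip=1)
E
```

```text
19.97 pos [0.4829 0.1627 0.3535] yaw 11.31 tilt [0.0016 0.0055] w 0.192 F [ 0.1136  0.3472 -2.5716] T [ 0.0405 -0.0954 -0.0243]
15 [[1, 0.01, -0.91, -0.23, np.float64(0.69)], [1, 0.01, -0.92, -0.22, np.float64(0.69)], [1, 0.01, -0.92, -0.21, np.float64(0.69)], [1, 0.01, -0.92, -0.2, np.float64(0.69)], [1, 0.01, -0.92, -0.19, np.float64(0.69)], [1, 0.01, -0.93, -0.18, np.float64(0.69)], [1, 0.01, -0.93, -0.16, np.float64(0.69)], [1, 0.01, -0.93, -0.15, np.float64(0.69)], [1, 0.01, -0.93, -0.14, np.float64(0.69)], [1, 0.01, -0.93, -0.13, np.float64(0.69)], [1, 0.01, -0.94, -0.12, np.float64(0.69)], [1, 0.01, -0.94, -0.11, np.float64(0.7)], [1, 0.01, -0.94, -0.1, np.float64(0.69)], [1, 0.0, -0.94, -0.09, np.float64(0.7)], [1, 0.01, -0.94, -0.07, np.float64(0.69)]] end [ 0.4651 -0.1905  0.35  ] 0.94
```

Request:
arm_command --moves '[[[1,0.01,-0.91,-0.23,0.69],[1,0.01,-0.92,-0.22,0.69],[1,0.01,-0.92,-0.21,0.69],[1,0.01,-0.92,-0.2,0.69],[1,0.01,-0.92,-0.19,0.69],[1,0.01,-0.93,-0.18,0.69],[1,0.01,-0.93,-0.16,0.69],[1,0.01,-0.93,-0.15,0.69],[1,0.01,-0.93,-0.14,0.69],[1,0.01,-0.93,-0.13,0.69],[1,0.01,-0.94,-0.12,0.69],[1,0.01,-0.94,-0.11,0.7]]]'

```text
clock: 20.97
position: [0.4673, -0.1211, 0.3452]
ee_rot: [-0.018, 0.707, 0.019, 0.706]
ft_force: [1.0, -0.6, -2.6]
grip_width: 0.195
```

Request:
arm_command --moves '[[[1,0.01,-0.94,-0.1,0.69],[1,0.01,-0.94,-0.09,0.7],[1,0.01,-0.94,-0.07,0.69],[1,0.73,0,0,0],[1,0.73,0,0,0],[1,0.73,0,0,0],[1,0.73,0,0,0],[1,0,0,0,0],[1,0,0,0,0],[1,0,0,0,0]]]'

```text
clock: 21.8
position: [0.4645, -0.1908, 0.2729]
ee_rot: [-0.006, 0.707, 0.006, 0.707]
ft_force: [1.1, 0.3, -2.5]
grip_width: 0.19
```

```bash
python3 -c "
from st import *
ov('i',['side','wrist'],'medium',.1865)"
```

```text
21.8 pos [ 0.4645 -0.1908  0.2729] yaw 0.95 tilt [-0.0001  0.0006] w 0.19 F [ 1.1265  0.261  -2.4719] T [ 0.0242 -0.0424  0.0085]
```

View pics/i_side_r.png

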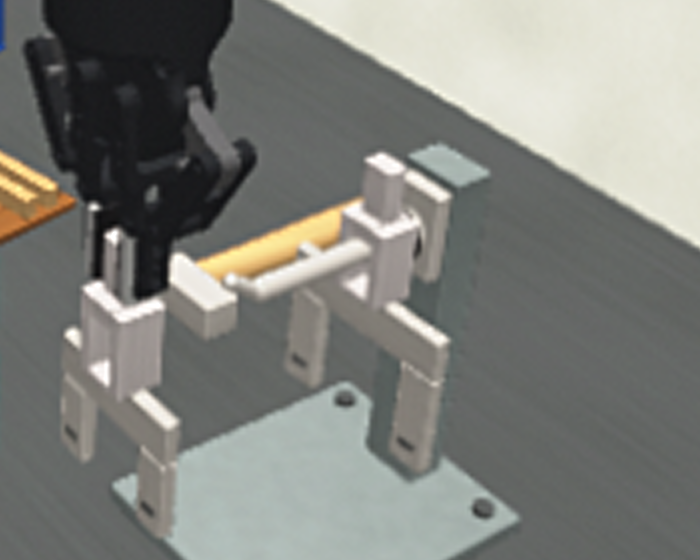

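View pics/i_wrist.png

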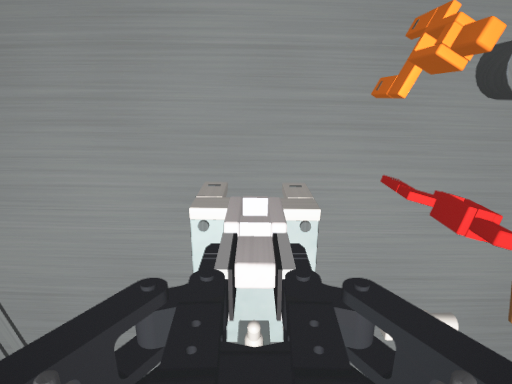

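The large still hangs upright, and the medium's eye faces the nose at (232,280). I'll raise 4 mm and thread it.

Request:
arm_command --moves '[[[1,-0.16,0.03,0,0],[1,0,0,0.6,0],[1,0,0,0.6,0],[1,0,0,0.4,0],[1,0,0,0.4,0],[1,0,0,0.4,0],[1,0,0,0.4,0],[1,0,0,0,0]]]'

```text
clock: 22.57
position: [0.536, -0.1887, 0.2761]
ee_rot: [-0.007, 0.707, 0.006, 0.707]
ft_force: [-0.0, 0.6, -2.4]
grip_width: 0.196
```

```bash
python3 -c "
from st import *
ov('j',['side'],'medium',.1865)"
```

```text
22.57 pos [ 0.536  -0.1887  0.2761] yaw 1.0 tilt [-0.001   0.0006] w 0.196 F [-0.013   0.5596 -2.4189] T [-0.1226  0.01    0.0127]
```

View pics/j_side_r.png

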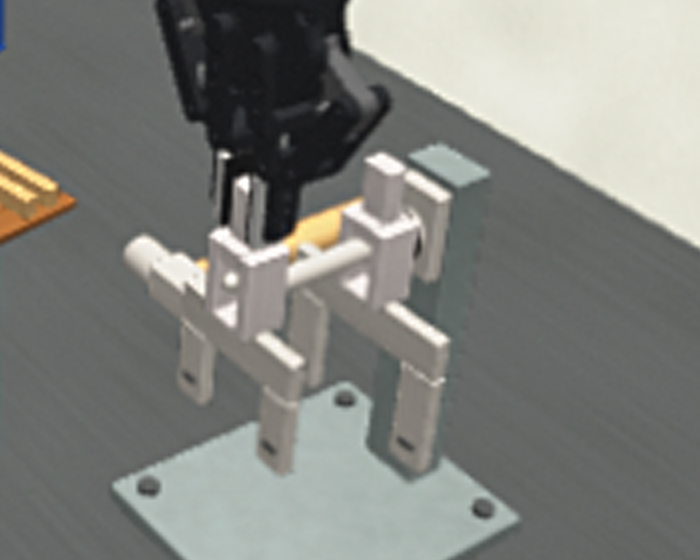

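Request:
arm_command --moves '[[[1,0,-0.03,0.5,0],[1,0,0,0.5,0],[1,0,0,0.5,0],[1,0.15,0,0.2,0],[1,0.2,0,0.1,0],[1,0.12,0,0,0],[1,0,0,0,0],[1,0,0,0,0]]]'

```text
clock: 23.28
position: [0.5786, -0.1891, 0.2641]
ee_rot: [-0.006, 0.707, 0.006, 0.707]
ft_force: [-0.3, 0.9, -3.3]
grip_width: 0.195
```

```bash
python3 -c "
from st import *
ov('k',['side'],'medium',.1865)"
```

```text
23.28 pos [ 0.5786 -0.1891  0.2641] yaw 0.91 tilt [ 0.0003 -0.0008] w 0.195 F [-0.3244  0.8747 -3.3089] T [-0.0268 -0.0219  0.0244]
```

View pics/k_side_r.png

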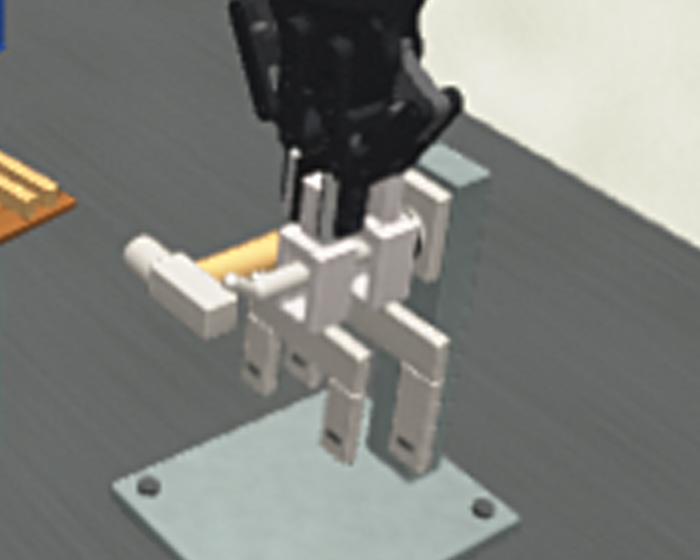

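Threaded. Lowering onto the bar in small steps.

Request:
arm_command --moves '[[[1,0.04,0,0.1,0],[1,0.02,0,0.1,0],[1,0,0,0,0],[1,0,0,0,0]]]'

```text
clock: 23.67
position: [0.5845, -0.1887, 0.2629]
ee_rot: [-0.006, 0.707, 0.006, 0.707]
ft_force: [0.4, 0.4, -1.9]
grip_width: 0.192
```

Request:
arm_command --moves '[[[1,0.02,0,0.1,0],[1,0,0,0,0],[1,0,0,0,0]]]'

```text
clock: 23.92
position: [0.5871, -0.1887, 0.2626]
ee_rot: [-0.006, 0.707, 0.006, 0.707]
ft_force: [0.4, -0.5, -0.6]
grip_width: 0.189
```

Request:
arm_command --moves '[[[1,0,0,0.08,0],[1,0,0,0.08,0],[1,0,0,0,0],[1,0,0,0,0]]]'

```text
clock: 24.25
position: [0.5911, -0.1886, 0.2625]
ee_rot: [-0.006, 0.707, 0.006, 0.707]
ft_force: [-0.8, 0.5, -0.8]
grip_width: 0.194
```

Request:
arm_command --moves '[[[1,0,0,0.06,0],[1,0,0,0,0],[1,0,0,0,0]]]'

```text
clock: 24.5
position: [0.5924, -0.1887, 0.2624]
ee_rot: [-0.006, 0.707, 0.006, 0.707]
ft_force: [-0.4, -0.3, -0.4]
grip_width: 0.193
```

Request:
arm_command --moves '[[[1,0,0,0.06,0],[1,0,0,0,0],[1,0,0,0,0]]]'

```text
clock: 24.75
position: [0.5938, -0.1886, 0.2624]
ee_rot: [-0.006, 0.707, 0.006, 0.707]
ft_force: [-2.0, -0.9, 0.2]
grip_width: 0.191
```

Request:
arm_command --moves '[[[1,0,0,0.06,0],[1,0,0,0.02,0],[1,0,0,0,0],[1,0,0,0,0]]]'

```text
clock: 25.08
position: [0.5949, -0.1887, 0.2622]
ee_rot: [-0.005, 0.708, 0.006, 0.706]
ft_force: [-7.0, 0.6, 3.6]
grip_width: 0.198
```

Request:
arm_command --moves '[[[1,-0.01,0,0.04,0],[1,0,0,0.02,0],[1,0,0,0,0],[1,0,0,0,0]]]'

```text
clock: 25.42
position: [0.5958, -0.1887, 0.2623]
ee_rot: [-0.005, 0.709, 0.006, 0.706]
ft_force: [-10.9, -0.2, 4.7]
grip_width: 0.194
```

Request:
arm_command --moves '[[[1,-0.01,0,0.03,0],[1,-0.01,0,0.02,0],[1,0,0,0,0],[1,0,0,0,0]]]'

```text
clock: 25.75
position: [0.5964, -0.1888, 0.2623]
ee_rot: [-0.005, 0.709, 0.006, 0.705]
ft_force: [-12.8, 0.6, 3.6]
grip_width: 0.196
```

Request:
arm_command --moves '[[[1,0,0,0.03,0],[1,0,0,0,0],[1,0,0,0,0],[1,0,0,0,0],[1,0,0,0,0]]]'

```text
clock: 26.17
position: [0.5969, -0.1888, 0.2623]
ee_rot: [-0.005, 0.709, 0.006, 0.705]
ft_force: [-14.2, 1.4, 4.9]
grip_width: 0.192
```

Request:
arm_command --moves '[[[1,0,0,0,0],[1,0,0,0,0]]]'

```text
clock: 26.33
position: [0.5969, -0.1888, 0.2623]
ee_rot: [-0.005, 0.709, 0.006, 0.705]
ft_force: [-15.1, 1.5, 4.5]
grip_width: 0.192
```

Request:
arm_command --moves '[[[1,0,0,-0.06,0],[1,0,0,-0.06,0],[1,0,0,-0.06,0],[1,0.02,0,0,0],[1,0.02,0,0,0],[1,0,0,0,0],[1,0,0,0,0]]]'

```text
clock: 26.92
position: [0.5946, -0.1886, 0.2623]
ee_rot: [-0.006, 0.707, 0.006, 0.707]
ft_force: [-5.2, -0.4, 3.1]
grip_width: 0.195
```

Request:
arm_command --moves '[[[1,0,0,-0.03,0],[1,0,0,-0.01,0],[1,0,0,0,0],[1,0,0,0,0]]]'

```text
clock: 27.25
position: [0.5943, -0.1886, 0.2623]
ee_rot: [-0.006, 0.707, 0.006, 0.707]
ft_force: [1.0, 0.5, -0.2]
grip_width: 0.196
```

Request:
arm_command --moves '[[[0.7,0,0,0,0],[0.6,0,0,0,0],[0.5,0,0,0,0],[0.4,0,0,0,0],[0.4,0,0,0,0]]]'

```text
clock: 27.67
position: [0.5939, -0.1885, 0.2622]
ee_rot: [-0.006, 0.707, 0.006, 0.707]
ft_force: [0.2, -0.6, 0.0]
grip_width: 0.597
```

```bash
python3 -c "
from st import *
ov('l',['side','wrist'],None,.2006)
im=cv2.imread('pics/l_wrist.png'); cv2.imwrite('pics/l_w.png',cv2.resize(im[60:330,130:390],None,fx=2.2,fy=2.2,interpolation=cv2.INTER_CUBIC))
im=cv2.imread('pics/l_side_r.png')[130:400,230:500]; cv2.imwrite('pics/l_s.png',cv2.resize(im,None,fx=2.2,fy=2.2,interpolation=cv2.INTER_CUBIC))"
```

```text
27.67 pos [ 0.5939 -0.1885  0.2622] yaw 0.95 tilt [0.0001 0.0002] w 0.597 F [ 0.2201 -0.6349  0.0214] T [-0.0082  0.0469  0.0279]
```

View pics/l_s.png

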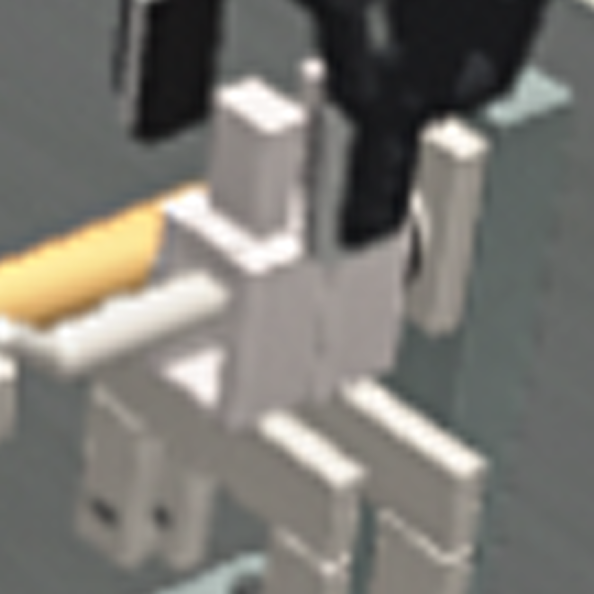

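View pics/l_w.png

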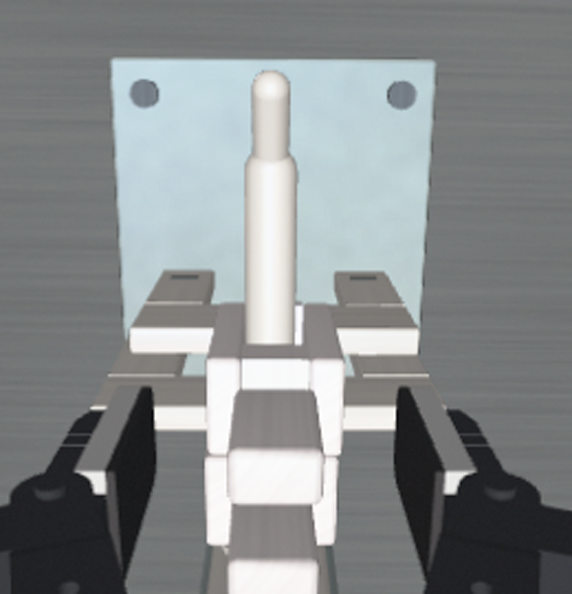

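Medium and large are packed together and upright, with no visible gap. Going for the small gauge.

```bash
python3 - <<'E'
from plan import *
plan((.5505,.1765,.245),11.33,start=((.594,-.1885,.312),.95),grip=0)
E
```

```text
15 [[0, 0.18, 0.98, -0.1, -0.69], [0, 0.18, 0.98, -0.09, -0.69], [0, 0.18, 0.98, -0.08, -0.69], [0, 0.18, 0.98, -0.06, -0.69], [0, 0.18, 0.98, -0.05, -0.69], [0, 0.18, 0.98, -0.04, -0.69], [0, 0.18, 0.98, -0.03, -0.69], [0, 0.18, 0.98, -0.02, -0.69], [0, 0.18, 0.98, -0.01, -0.69], [0, 0.18, 0.98, 0.01, -0.7], [0, 0.18, 0.98, 0.02, -0.69], [0, 0.17, 0.98, 0.03, -0.7], [0, 0.18, 0.97, 0.04, -0.69], [0, 0.17, 0.98, 0.05, -0.7], [0, 0.18, 0.97, 0.07, -0.69]] end [0.5505 0.1765 0.245 ] 11.33
```

Request:
arm_command --moves '[[[0.4,-0.5,0,0,0],[0.3,-0.7,0,0,0],[0.2,-0.8,0,0,0],[0,0.18,0.98,-0.1,-0.69],[0,0.18,0.98,-0.09,-0.69],[0,0.18,0.98,-0.08,-0.69],[0,0.18,0.98,-0.06,-0.69],[0,0.18,0.98,-0.05,-0.69],[0,0.18,0.98,-0.04,-0.69],[0,0.18,0.98,-0.03,-0.69],[0,0.18,0.98,-0.02,-0.69],[0,0.18,0.98,-0.01,-0.69]]]'

```text
clock: 28.77
position: [0.5675, 0.0319, 0.2726]
ee_rot: [-0.044, 0.705, 0.044, 0.706]
ft_force: [0.7, -0.3, 0.4]
grip_width: 0.998
```

Request:
arm_command --moves '[[[0,0.18,0.98,0.01,-0.7],[0,0.18,0.98,0.02,-0.69],[0,0.17,0.98,0.03,-0.7],[0,0.18,0.97,0.04,-0.69],[0,0.17,0.98,0.05,-0.7],[0,0.18,0.97,0.07,-0.69],[0,0,0,0,0],[0,0,0,0,0]]]'

```text
clock: 29.43
position: [0.5501, 0.1779, 0.2457]
ee_rot: [-0.071, 0.704, 0.071, 0.704]
ft_force: [-0.2, -1.3, 0.3]
grip_width: 0.999
```

```bash
python3 - <<'E'
from st import *
o=st(); im,i=cam('wrist','m.png')
xs,xr=pickle.load(open('fit.pkl','rb'))
im=cv2.resize(cv2.imread('pics/m.png'),None,fx=4,fy=4)
M=R.from_euler('z',xr[2]).as_matrix()
P=M@np.array((0,-.006,0)); draw(im,i,gauge(*G['small']),(xr[0]+P[0],xr[1]+P[1],xr[2]),.008,(255,0,255))
cv2.imwrite('pics/m_o.png',cv2.resize(im,(800,600)))
E
```

```text
29.43 pos [0.5501 0.1779 0.2457] yaw 11.48 tilt [0.0003 0.0002] w 0.999 F [-0.158  -1.2629  0.2706] T [-0.0225 -0.0191  0.0159]
```

View pics/m_o.png

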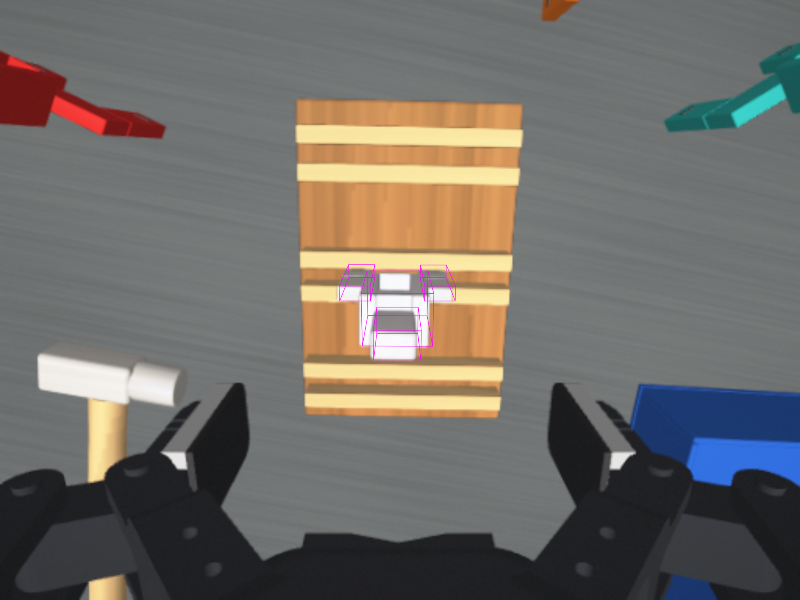

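The small is where predicted, tab at (393,345). Gripping.

Request:
arm_command --moves '[[[0,0.86,-0.06,0.02,0],[0,0.86,0,0,0],[0,0.86,0,0,0],[0.6,0,0,0,0],[0.8,0,0,0,0],[1,0,0,0,0],[1,0,0,0,0],[1,0,0,0,0],[1,0,0,0,0],[1,0,0,0,0]]]' --force 70

```text
clock: 30.32
position: [0.5517, 0.1755, 0.182]
ee_rot: [-0.07, 0.703, 0.07, 0.704]
ft_force: [0.3, 0.9, 6.1]
grip_width: 0.196
```

Request:
arm_command --moves '[[[1,-0.3,0,0,0],[1,-0.7,0,0,0],[1,-1,0,0,0],[1,-1,0,0,0],[1,-1,0,0,0],[1,-1,0,0,0],[1,-1,0,0,0],[1,-0.3,0,0,0]]]'

```text
clock: 30.98
position: [0.5519, 0.175, 0.3425]
ee_rot: [-0.069, 0.702, 0.07, 0.705]
ft_force: [1.5, -0.3, -2.2]
grip_width: 0.198
```

```bash
python3 - <<'E'
from plan import *
from st import *
st(); im,i=cam('wrist','n.png')
plan((.465,-.190,.343),.94,grip=1)
E
```

```text
30.98 pos [0.5519 0.175  0.3425] yaw 11.31 tilt [0.0012 0.0048] w 0.198 F [ 1.4753 -0.2636 -2.1969] T [ 0.0216 -0.0518  0.0275]
15 [[1, -0.0, -0.91, -0.42, np.float64(0.69)], [1, -0.0, -0.91, -0.41, np.float64(0.69)], [1, -0.0, -0.92, -0.4, np.float64(0.69)], [1, -0.0, -0.92, -0.38, np.float64(0.69)], [1, -0.0, -0.93, -0.37, np.float64(0.69)], [1, -0.0, -0.93, -0.36, np.float64(0.69)], [1, -0.0, -0.94, -0.35, np.float64(0.69)], [1, -0.0, -0.94, -0.34, np.float64(0.69)], [1, -0.01, -0.95, -0.33, np.float64(0.69)], [1, -0.0, -0.95, -0.32, np.float64(0.69)], [1, -0.01, -0.95, -0.31, np.float64(0.7)], [1, -0.0, -0.96, -0.29, np.float64(0.69)], [1, -0.01, -0.96, -0.28, np.float64(0.7)], [1, -0.0, -0.96, -0.27, np.float64(0.69)], [1, -0.01, -0.97, -0.27, np.float64(0.7)]] end [ 0.4649 -0.1901  0.343 ] 0.94
```

View pics/n.png

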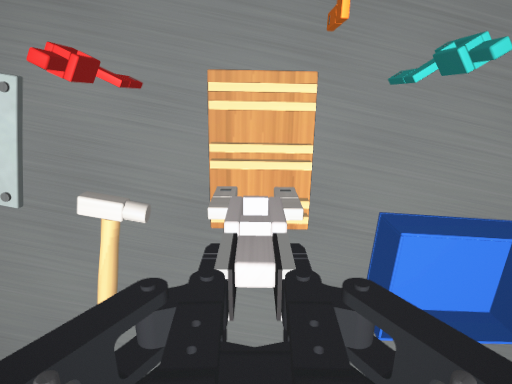

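Request:
arm_command --moves '[[[1,0,-0.91,-0.42,0.69],[1,0,-0.91,-0.41,0.69],[1,0,-0.92,-0.4,0.69],[1,0,-0.92,-0.38,0.69],[1,0,-0.93,-0.37,0.69],[1,0,-0.93,-0.36,0.69],[1,0,-0.94,-0.35,0.69],[1,0,-0.94,-0.34,0.69],[1,0,-0.95,-0.33,0.69],[1,0,-0.95,-0.32,0.69],[1,0,-0.95,-0.31,0.7],[1,0,-0.96,-0.29,0.69]]]'

```text
clock: 32.03
position: [0.4806, -0.1186, 0.3373]
ee_rot: [-0.018, 0.707, 0.019, 0.706]
ft_force: [0.2, -0.4, -1.5]
grip_width: 0.196
```

Request:
arm_command --moves '[[[1,0,-0.96,-0.28,0.7],[1,0,-0.96,-0.27,0.69],[1,0,-0.97,-0.27,0.7],[1,0.85,0,0,0],[1,0.85,0,0,0],[1,0.85,0,0,0],[1,0,0,0,0],[1,0,0,0,0],[1,0,0,0,0]]]'

```text
clock: 32.78
position: [0.4643, -0.1904, 0.2752]
ee_rot: [-0.006, 0.707, 0.006, 0.707]
ft_force: [0.4, 0.5, -1.5]
grip_width: 0.19
```

```bash
python3 -c "
from st import *
ov('p',['side'],'small',.1735)"
```

```text
32.78 pos [ 0.4643 -0.1904  0.2752] yaw 0.94 tilt [-0.0002  0.0006] w 0.19 F [ 0.4141  0.5052 -1.4888] T [ 0.0045 -0.0011  0.0308]
```

View pics/p_side_r.png

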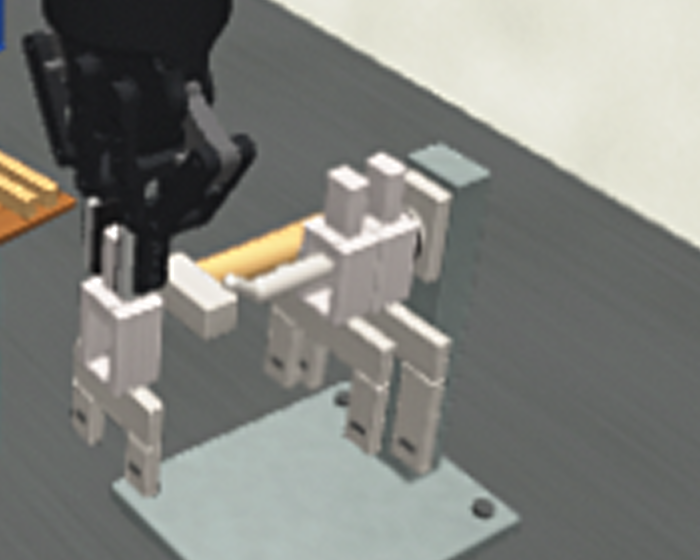

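Large and medium still hang packed. The small is in line with the nose at (232,280), so I thread it.

Request:
arm_command --moves '[[[1,-0.08,0.01,0,0],[1,0,0,0.6,0],[1,0,0,0.6,0],[1,0,0,0.4,0],[1,0,0,0.4,0],[1,0,0,0.4,0],[1,0,0,0.4,0],[1,0,0,0,0]]]'

```text
clock: 33.5
position: [0.5359, -0.1888, 0.2764]
ee_rot: [-0.007, 0.707, 0.006, 0.707]
ft_force: [0.7, -1.1, -1.6]
grip_width: 0.19
```

```bash
python3 -c "
from st import *
ov('q',['side'],'small',.1735)"
```

```text
33.5 pos [ 0.5359 -0.1888  0.2764] yaw 0.99 tilt [-0.0015  0.0008] w 0.19 F [ 0.7038 -1.0582 -1.6374] T [-0.2453 -0.0967  0.0701]
```

View pics/q_side_r.png

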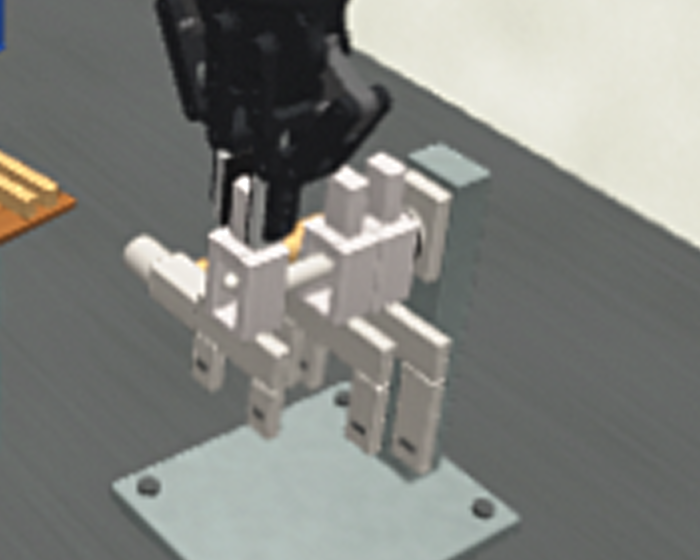

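Request:
arm_command --moves '[[[1,0,-0.05,0.3,0],[1,0,0,0.4,0],[1,0,0,0.3,0],[1,0.15,0,0,0],[1,0.2,0,0,0],[1,0.12,0,0,0],[1,0,0,0,0],[1,0,0,0,0]]]'

```text
clock: 34.22
position: [0.5588, -0.1896, 0.2643]
ee_rot: [-0.006, 0.707, 0.006, 0.707]
ft_force: [0.2, 0.2, -1.2]
grip_width: 0.193
```

```bash
python3 -c "
from st import *
ov('r',['side'],'small',.1735)"
```

```text
34.22 pos [ 0.5588 -0.1896  0.2643] yaw 0.94 tilt [ 0.0004 -0.0007] w 0.193 F [ 0.1529  0.2041 -1.1619] T [-0.0083  0.0316  0.0447]
```

View pics/r_side_r.png

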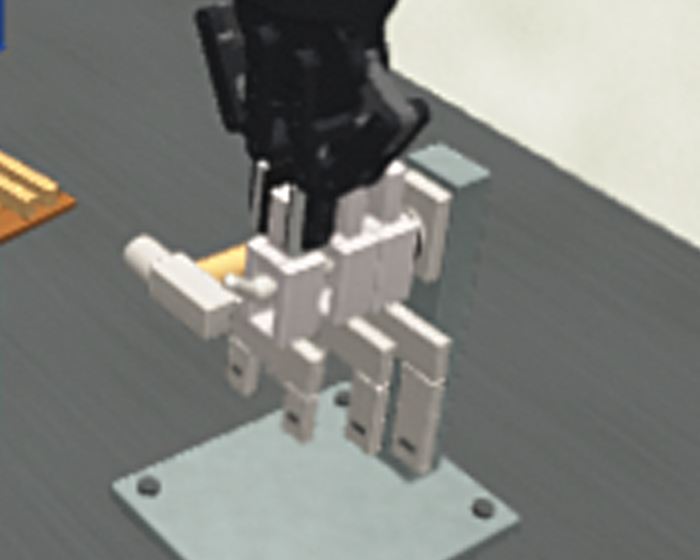

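Request:
arm_command --moves '[[[1,0.04,0,0.08,0],[1,0.02,0,0,0],[1,0,0,0,0],[1,0,0,0,0]]]'

```text
clock: 34.6
position: [0.5612, -0.1895, 0.2632]
ee_rot: [-0.006, 0.707, 0.006, 0.707]
ft_force: [-0.7, -0.3, -1.7]
grip_width: 0.193
```

Request:
arm_command --moves '[[[1,0.02,0,0.08,0],[1,0,0,0,0],[1,0,0,0,0]]]'

```text
clock: 34.85
position: [0.5634, -0.1895, 0.2628]
ee_rot: [-0.006, 0.707, 0.006, 0.707]
ft_force: [-0.2, 1.2, 0.5]
grip_width: 0.19
```

Request:
arm_command --moves '[[[1,0,0,0.08,0],[1,0,0,0.06,0],[1,0,0,0,0],[1,0,0,0,0]]]'

```text
clock: 35.18
position: [0.5669, -0.1894, 0.2627]
ee_rot: [-0.006, 0.707, 0.006, 0.707]
ft_force: [-0.1, -0.3, 0.6]
grip_width: 0.193
```

Request:
arm_command --moves '[[[1,0,0,0.06,0],[1,0,0,0,0],[1,0,0,0,0]]]'

```text
clock: 35.43
position: [0.5683, -0.1894, 0.2627]
ee_rot: [-0.006, 0.707, 0.006, 0.707]
ft_force: [-0.9, -0.6, 0.0]
grip_width: 0.188
```

Request:
arm_command --moves '[[[1,0,0,0.06,0],[1,0,0,0,0],[1,0,0,0,0]]]'

```text
clock: 35.68
position: [0.5698, -0.1894, 0.2627]
ee_rot: [-0.006, 0.707, 0.006, 0.707]
ft_force: [-2.1, -0.8, 1.2]
grip_width: 0.191
```

Request:
arm_command --moves '[[[1,0,0,0.06,0],[1,0,0,0.02,0],[1,0,0,0,0],[1,0,0,0,0]]]'

```text
clock: 36.02
position: [0.5708, -0.1895, 0.2624]
ee_rot: [-0.005, 0.708, 0.006, 0.706]
ft_force: [-6.1, -0.3, 3.1]
grip_width: 0.187
```

Request:
arm_command --moves '[[[1,-0.01,0,0.04,0],[1,0,0,0.02,0],[1,0,0,0,0],[1,0,0,0,0]]]'

```text
clock: 36.35
position: [0.5715, -0.1895, 0.2623]
ee_rot: [-0.005, 0.709, 0.006, 0.705]
ft_force: [-11.1, 1.1, 4.9]
grip_width: 0.198
```

Request:
arm_command --moves '[[[1,-0.01,0,0.03,0],[1,-0.01,0,0.02,0],[1,0,0,0,0],[1,0,0,0,0]]]'

```text
clock: 36.68
position: [0.5722, -0.1896, 0.2624]
ee_rot: [-0.005, 0.709, 0.006, 0.705]
ft_force: [-13.6, 1.8, 4.0]
grip_width: 0.194
```

Request:
arm_command --moves '[[[1,0,0,0.02,0],[1,0,0,0,0],[1,0,0,0,0],[1,0,0,0,0],[1,0,0,0,0],[1,0,0,0,0]]]'

```text
clock: 37.18
position: [0.5725, -0.1896, 0.2624]
ee_rot: [-0.005, 0.709, 0.006, 0.705]
ft_force: [-14.5, 0.8, 5.3]
grip_width: 0.193
```

Request:
arm_command --moves '[[[1,0,0,0,0],[1,0,0,0,0]]]'

```text
clock: 37.35
position: [0.5725, -0.1896, 0.2624]
ee_rot: [-0.005, 0.709, 0.006, 0.705]
ft_force: [-14.9, 1.2, 5.5]
grip_width: 0.195
```

Request:
arm_command --moves '[[[1,0,0,-0.06,0],[1,0,0,-0.06,0],[1,0,0,-0.05,0],[1,0.02,0,0,0],[1,0.01,0,0,0],[1,0,0,0,0],[1,0,0,0,0]]]'

```text
clock: 37.93
position: [0.5709, -0.1892, 0.2626]
ee_rot: [-0.006, 0.707, 0.006, 0.707]
ft_force: [-1.0, -0.3, -1.6]
grip_width: 0.195
```

Request:
arm_command --moves '[[[1,0.015,0,0,0],[1,0,0,0,0],[1,0,0,0,0]]]'

```text
clock: 38.18
position: [0.5709, -0.1892, 0.2625]
ee_rot: [-0.006, 0.707, 0.006, 0.707]
ft_force: [-0.9, 1.6, 1.3]
grip_width: 0.192
```

Request:
arm_command --moves '[[[0.7,0,0,0,0],[0.6,0,0,0,0],[0.5,0,0,0,0],[0.4,0,0,0,0],[0.4,0,0,0,0]]]'

```text
clock: 38.6
position: [0.5707, -0.1894, 0.2623]
ee_rot: [-0.006, 0.707, 0.006, 0.707]
ft_force: [-0.0, 0.2, -1.1]
grip_width: 0.604
```

```bash
python3 -c "
from st import *
ov('t',['side','wrist'],None,.2006)
im=cv2.imread('pics/t_wrist.png'); cv2.imwrite('pics/t_w.png',cv2.resize(im[60:330,130:390],None,fx=2.2,fy=2.2,interpolation=cv2.INTER_CUBIC))
im=cv2.imread('pics/t_side_r.png')[130:400,200:470]; cv2.imwrite('pics/t_s.png',cv2.resize(im,None,fx=2.2,fy=2.2,interpolation=cv2.INTER_CUBIC))"
```

```text
38.6 pos [ 0.5707 -0.1894  0.2623] yaw 0.94 tilt [-0.      0.0001] w 0.604 F [-0.0301  0.1927 -1.0977] T [ 0.0323 -0.031  -0.0258]
```

View pics/t_s.png

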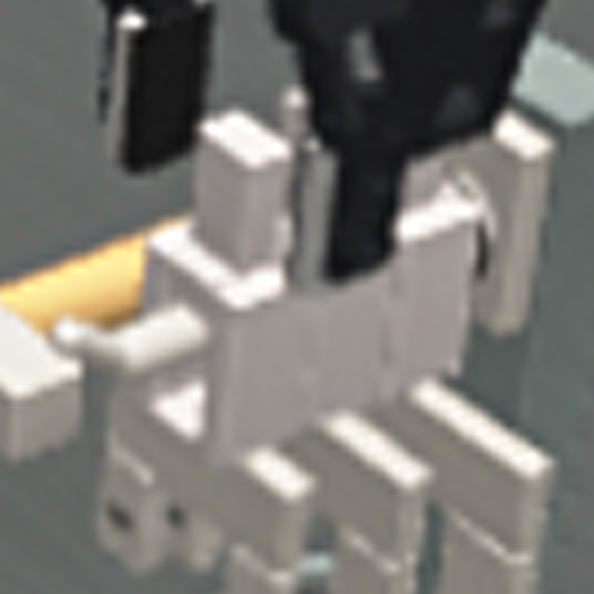

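View pics/t_w.png

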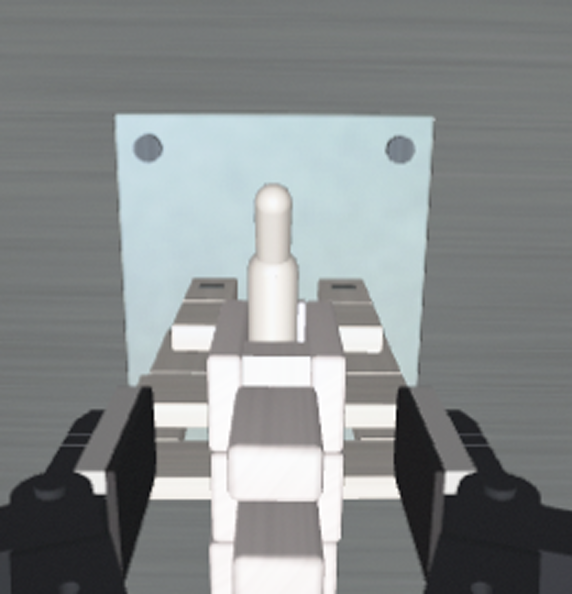

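All three hang packed. Retreating straight up and back, then a final check.

Request:
arm_command --moves '[[[0.4,-0.4,0,0,0],[0.4,-0.8,0,0,0],[0.4,-1,0,0,0],[0.4,-1,0,0,0],[0.4,-1,0,0.5,0],[0.4,-0.5,0,1,0],[0.4,0,0,1,0],[0.4,0,0,0,0],[0.4,0,0,0,0]]]'

```text
clock: 39.45
position: [0.6339, -0.188, 0.3795]
ee_rot: [-0.006, 0.707, 0.006, 0.707]
ft_force: [-0.5, 0.0, -0.7]
grip_width: 0.597
```

```bash
python3 -c "
from st import *
ov('u',['side','wrist','scene'],None,.2006)
im=cv2.imread('pics/u_wrist.png'); cv2.imwrite('pics/u_w.png',cv2.resize(im[60:330,130:390],None,fx=2.2,fy=2.2,interpolation=cv2.INTER_CUBIC))
im=cv2.imread('pics/u_side_r.png')[130:500,200:500]; cv2.imwrite('pics/u_s.png',cv2.resize(im,None,fx=1.6,fy=1.6,interpolation=cv2.INTER_CUBIC))"
```

```text
39.45 pos [ 0.6339 -0.188   0.3795] yaw 1.0 tilt [-0.0007 -0.001 ] w 0.597 F [-0.4679  0.0367 -0.6661] T [0.026  0.0189 0.0004]
```

View pics/u_s.png

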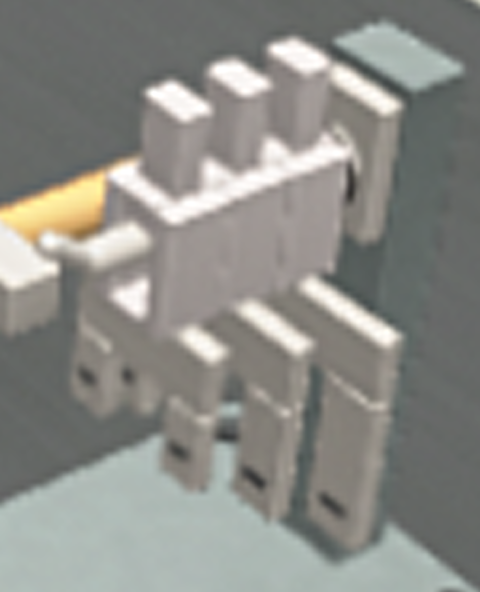

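View pics/u_w.png

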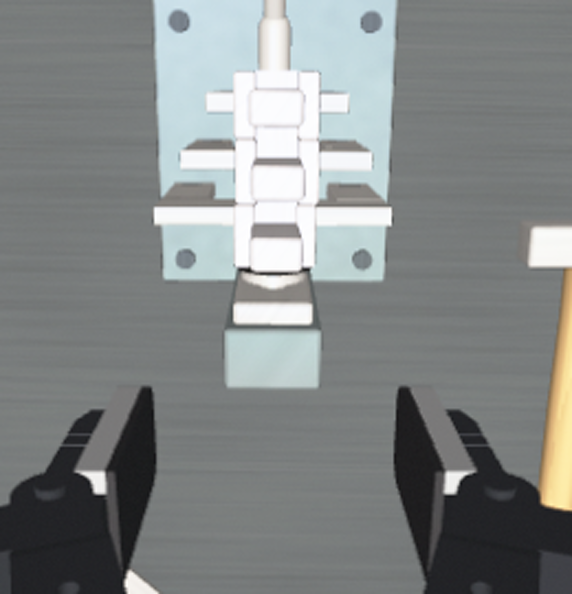

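View pics/u_scene.png

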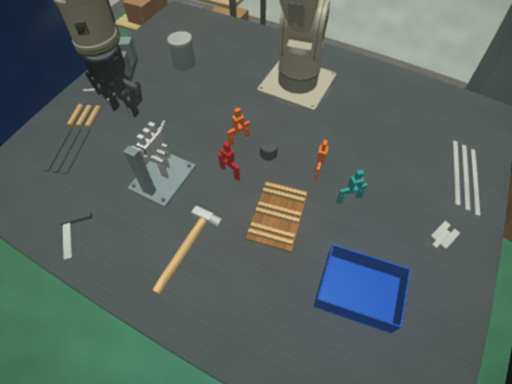

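The final views show the three gauges upright and touching each other and the back-stop. The hammer, block, bin and look-alikes have not moved, and the gripper is clear. Handing in.

```bash
python3 -c "
from st import *
im,_=cam('side','v_side.png'); a=cv2.imread('pics/u_side.png').astype(int); b=cv2.imread('pics/v_side.png').astype(int)
print(np.abs(a-b).max()); print(manip.hand_in())"
```

```text
131
the job is handed in; nothing more can be done
None
```

The job is handed in. The large, medium and small gauges hang on the hook in that order, after about 40 s on the robot's clock.

| Gauge | Wrist force along the bar, held just before backing off | How it was released |
|---|---|---|
| Large | 14.8 N | backed off to about 2 N, with its weight on the bar |
| Medium | 14–15 N | backed off to about zero, with its weight on the bar |
| Small | 14.5–15 N | backed off to about 1 N, with its weight on the bar |

These are wrist readings, with about 1 N of noise. They include friction on the bar, so the force on the stop itself could be 1–2 N lower.

- **Gauges:** the last side and wrist pictures show all three upright. I saw no gap between them, or between the large gauge and the back-stop.
- **Surroundings:** in the scene view the hammer, round block, blue bin and look-alikes looked unmoved, judged by eye. The gripper was well clear.
- **Check that failed:** I compared two side pictures taken just before handing in, to confirm nothing was moving. They differed by up to 131 grey levels at some pixel, and I handed in without finding out where. The arm still settling could explain it, but that comparison does not confirm that everything was still.

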